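# Find the pitch leaf that fits the conveyor's brace spindle and hang it on the rail

## Robot

A 6-joint arm with a two-finger parallel gripper is mounted at the origin on the work surface. World frame = base frame: x ahead of the robot, y to its left, z up, the work surface at z = 0. Lengths are in mm, angles in rad, forces in N, time in s.
With the tool pointing down it reaches from about 275 to 850 mm from the base axis. Payload 19 kg.
Tool frame: the origin (TCP) lies midway between the tips of the shut fingers; the grasp point (between the pads) lies 19 mm behind it (ctrl.tcp_to_grasp is the distance from the TCP to the grasp point, in mm); x points along the fingers, y is the direction in which the jaws open and shut, and the axes are right-handed (so a half turn about x gives the same grasp; the last joint's range is limited). The gripper opens to 85 mm and grips with 20 to 120 N. Pads are 22 mm wide; open, the fingers measure 114 mm over their backs; the gripper's body (76 mm by 85 mm) begins 54 mm behind the grasp point. The pads swing forward as they close: fully open they stand 13 mm farther back than shut.
Start: joints at [1.062, 0.15, 1.437, -0, 1.554, -0.134], TCP at [210.5, 535.048, 198.367] pointing down, gripper open.
Joint ranges: [-2.8, 2.8], [-0.68, 2.1], [0.12, 2.68], [-1.39, 4.53], [0.16, 2.79], [-2.81, 2.81]. Speed limits (rad/s): [1.89, 1.89, 2.22, 3.01, 3.01, 3.01].

## Interface

Orientations are given as a unit quaternion [x, y, z, w].
In Python, from cell import status, camera, order, ctrl gives the robot as it stands. The module is installed in compiled form; this text tells all that it offers.
- The arm moves only by the tool servo_tool, never from a script. Its argument "rows" is a list of rows, each a list of 7 numbers: the finger opening in m, from 0 to 0.0854, then the shift along the tool's x, y, z in m, then the turn, a rotation vector about the tool's x, y, z in degrees. A call has 1 to 20 rows; each row is the pose to reach, as a shift and turn from the pose measured when the call began, along the tool's axes at that moment; what a row does not reach only later rows make up. A row lasts 1/8 s, in which the tool goes at most 62.5 mm and 10.7 degrees, less where a joint would pass 70% of its speed; a pose out of reach is approached as far as the arm can. A call with a gripper value outside its range is refused whole. The fingers move at their own pace and stop on an object; "newtons" is the grip in N (left out, the last holds). Time passes only in rows, so rows that repeat a pose let the fingers close. It gives the time, the measured TCP pose, the force and the opening at its end, in the units of the state.
- status.observe(): the state, without advancing time (a new reading comes with each control period).
- camera(name): name is "scene" or "top"; returns a dict with "pixels" (384x512x3 uint8, red, green, blue), "depth" (384x512 float32, mm along the optical axis (not along the pixel's ray), 0 where there is no reading), "mtx" (3x3 intrinsics, pixels), "camera_from_world" (4x4, takes a point from world to camera coordinates). Camera axes: x right, y down, z forward; pixel columns grow to the right and rows downward; lengths in mm; the calibration is good to about 2 mm. A picture is of the moment at which its call begins.
- order.finish_job(): hands the job in, once; it reports no verdict.
The state is a dict: "t": time; "q": joint angles; "qd": joint speeds; "joint_efforts": joint torques, N m; "tool_pos": TCP position; "tcp_rot": TCP orientation; "contact_force": force on the tool from outside, world axes, zero at the start; "wrist_torque": the same for the moment, N m; "gripper_width": opening from 0.0 (shut) to 1.0 (fully open).
Only numpy, scipy, OpenCV 4.12 (cv2) and the standard library are available. Lean on these libraries where they do the work, as an engineer would, in place of code of your own. Each camera call takes 0.05 s, during which the arm holds its last target.

## Task

The middle brace of the conveyor, the one in front of you, needs a new nut: find its thread pitch by trying the gauge leaves from the stand on the top of its spindle, teeth square into the thread and in line with it, one after another, until you have the leaf that drops fully home. Hang that leaf by its hook on the near side rail of the conveyor, lifted over the lip and lowered until the hook sits behind it, and let go; the other two leaves must stand in the gauge stand at the end. Leave everything else on the bench where it is.

Things in the scene. Friction and masses are not known exactly. Their poses are not given: they have to be found in the camera images.
- conveyor: green belt conveyor along the bench's far edge, fixed, place and heading vary. Origin: outer (robot-side) face of its near side rail, bench-top height, at the middle brace; x across the belt, away from the robot, y along the rail, z up. Rail section: side plate x 0..5, top edge (the lip) z 235; groove x 5..27, floor z 211; inner wall x 27..35, top z 242; belt z 218 (mm)
- rail_lip (a point): point on the top edge of the lip, mid-thickness, 160 mm along -y from the middle brace, where the rail is free; axes as the conveyor. The side plate's outer face is flat below it, down to z 60 mm; only the brace brackets (45 mm either side of each brace, z below 220 mm) stand on it
- work_place (a point): where the centre of the exposed thread of the middle brace is, the one to be gauged, straight ahead of the robot (the other two braces stand 400 mm to its left and 750 mm to its right along the conveyor); the thread point that lies here is the one
- thread_1 (a point): centre of a brace's exposed thread, on the spindle axis; x up along the axis (33 deg above level, towards the conveyor), y level, z square to it, up. Crest radius 20, thread at x -75..75, pitch 8, 10 or 12, depth half the pitch (root radius 16, 15 or 14), flanks 30 deg; on the top line a groove is centred at x = 0. The two spindles differ in pitch and swap places (mm)
- thread_2 (a point): centre of a brace's exposed thread, on the spindle axis; x up along the axis (33 deg above level, towards the conveyor), y level, z square to it, up. Crest radius 20, thread at x -75..75, pitch 8, 10 or 12, depth half the pitch (root radius 16, 15 or 14), flanks 30 deg; on the top line a groove is centred at x = 0. The two spindles differ in pitch and swap places (mm)
- brace_1: the brace that carries thread_1: fixed strut from a foot plate on the bench (110 wide, 8 high) up to the conveyor's rail, with tube, wing nut (wings 62 either side, below the thread) and spindle. Origin: under the middle of its foot plate, on the bench; the thread's centre is 168 along +x and 139 up from there; axes as the conveyor (mm)
- brace_2: the brace that carries thread_2: fixed strut from a foot plate on the bench (110 wide, 8 high) up to the conveyor's rail, with tube, wing nut (wings 62 either side, below the thread) and spindle. Origin: under the middle of its foot plate, on the bench; the thread's centre is 168 along +x and 139 up from there; axes as the conveyor (mm)
- stand: aluminium gauge stand, base 130 x 200 x 6, origin centre of its underside, x along the leaves; fixed, place and heading vary. Slots at y -65, 0 and 65, each two pairs of posts (x -24 and 24, top z 54), 10 wide, flared to 18 at the top. A leaf stands in a slot, its teeth on two bars (x -38 and 38, top z 10): leaf origin at x 0, z 10, hook towards +x (mm)
- leaf_a: pitch-gauge leaf: 6 mm steel plate, 92 long, 70 high, teeth (pitch 8, 10 or 12, no two leaves alike) along its lower edge. Origin: tip of the middle tooth, mid-edge; x along the edge to the hook, z up from the teeth, y plate normal. Black grip x -22..22, 12 thick, z 64..110. 0.28 kg. Stands in any slot of the stand; which leaf fits which spindle is not known (mm)
- leaf_b: pitch-gauge leaf: 6 mm steel plate, 92 long, 70 high, teeth (pitch 8, 10 or 12, no two leaves alike) along its lower edge. Origin: tip of the middle tooth, mid-edge; x along the edge to the hook, z up from the teeth, y plate normal. Black grip x -22..22, 12 thick, z 64..110. 0.28 kg. Stands in any slot of the stand; which leaf fits which spindle is not known (mm)
- leaf_c: pitch-gauge leaf: 6 mm steel plate, 92 long, 70 high, teeth (pitch 8, 10 or 12, no two leaves alike) along its lower edge. Origin: tip of the middle tooth, mid-edge; x along the edge to the hook, z up from the teeth, y plate normal. Black grip x -22..22, 12 thick, z 64..110. 0.28 kg. Stands in any slot of the stand; which leaf fits which spindle is not known (mm)
- hook_a (a point): tip of the bill of leaf_a's hook (leaf x 61.5, z 42). Hook in the leaf's frame: arm z 60..70 from the plate's edge (x 46) out to x 66, bill x 57..66 pointing down to z 42; throat 11 wide, 18 deep, open downward; 6 thick like the plate (mm)
- hook_b (a point): tip of the bill of leaf_b's hook (leaf x 61.5, z 42). Hook in the leaf's frame: arm z 60..70 from the plate's edge (x 46) out to x 66, bill x 57..66 pointing down to z 42; throat 11 wide, 18 deep, open downward; 6 thick like the plate (mm)
- hook_c (a point): tip of the bill of leaf_c's hook (leaf x 61.5, z 42). Hook in the leaf's frame: arm z 60..70 from the plate's edge (x 46) out to x 66, bill x 57..66 pointing down to z 42; throat 11 wide, 18 deep, open downward; 6 thick like the plate (mm)
- can_1: plain food can, 75 mm wide, 110 mm high, bystander; origin at its foot
- can_2: plain food can, 75 mm wide, 110 mm high, bystander; origin at its foot
- lock_nut: steel hexagon nut, 64 mm wide, 28 mm high, bystander; origin at its underside
- wrench: spanner 200 mm long lying flat, bystander; origin about its middle
- tape_roll: roll of brown tape lying flat, 110 mm wide, 48 mm high, bystander; origin at its underside
- grease_tin: white jar 84 mm wide, 70 mm high, bystander; origin at its foot

How it is judged:
By the outcome, as a careful person would: the job done as asked, in the order asked, and still so for the second after the job is handed in, with the robot touching nothing.
It also fails if it takes over 72 s, if anything falls off the work surface, if the arm or the gripper's body presses on something with over 40 N, if the wrist force passes 120 N, or if a joint passes its speed limit or range.

## Working session

There is one attempt and no reset: what is moved stays moved. The work goes in short steps, Python scripts to look and compute and a tool call to move; the robot and the scene stay as the last step left them, time stands still between calls to the robot, and variables do not carry over. Pictures are saved under pics/ and viewed, and the job is handed in when it is done.

Besides the shell and the picture viewer there is one more tool, called after "Emit:" by a JSON object that holds its "fn" and its "kwargs". servo_tool: Moves the arm, as the interface text tells. Its arguments: {"type":"object","properties":{"rows":{"type":"array","items":{"type":"array","items":{"type":"number"}}},"newtons":{"type":"number"}},"required":["rows"]}

```bash
mkdir -p pics
python3 - <<'E'
from cell import status,camera,ctrl
import cv2,numpy as np
s=status.observe()
for k,v in s.items(): print(k,np.round(v,3))
print(ctrl.tcp_to_grasp)
for n in("scene","top"):
    c=camera(n); cv2.imwrite(f"pics/{n}0.png",cv2.resize(c["pixels"][:,:,::-1],(800,600),interpolation=cv2.INTER_CUBIC))
    np.savez(f"{n}0.npz",**c)
    print(n,c["mtx"].round(1).tolist(),c["camera_from_world"].round(3).tolist())
print(status.observe()["t"])
E
```

```text
t 0.0
q [ 1.062  0.151  1.438  0.     1.554 -0.134]
qd [ 0.     0.001  0.    -0.    -0.     0.002]
joint_efforts [-0.0000e+00 -7.1303e+01 -5.7088e+01 -0.0000e+00  9.0000e-03 -0.0000e+00]
tool_pos [210.382 534.845 197.79 ]
tcp_rot [ 0.131  0.695 -0.132  0.695]
contact_force [-0.108  0.255 -0.312]
wrist_torque [ 0.067  0.031 -0.005]
gripper_width 1.0
18.700000000000003
scene [[373.5, 0.0, 258.1], [0.0, 373.5, 192.8], [0.0, 0.0, 1.0]] [[-0.935, 0.355, -0.016, 529.156], [0.225, 0.556, -0.8, 46.95], [-0.275, -0.751, -0.6, 1307.307], [0.0, 0.0, 0.0, 1.0]]
top [[349.6, 0.0, 254.0], [0.0, 349.6, 192.5], [0.0, 0.0, 1.0]] [[-0.028, -1.0, -0.011, -24.86], [-0.986, 0.029, -0.166, 536.533], [0.166, 0.006, -0.986, 1403.606], [0.0, 0.0, 0.0, 1.0]]
0.1
```

View pics/scene0.png

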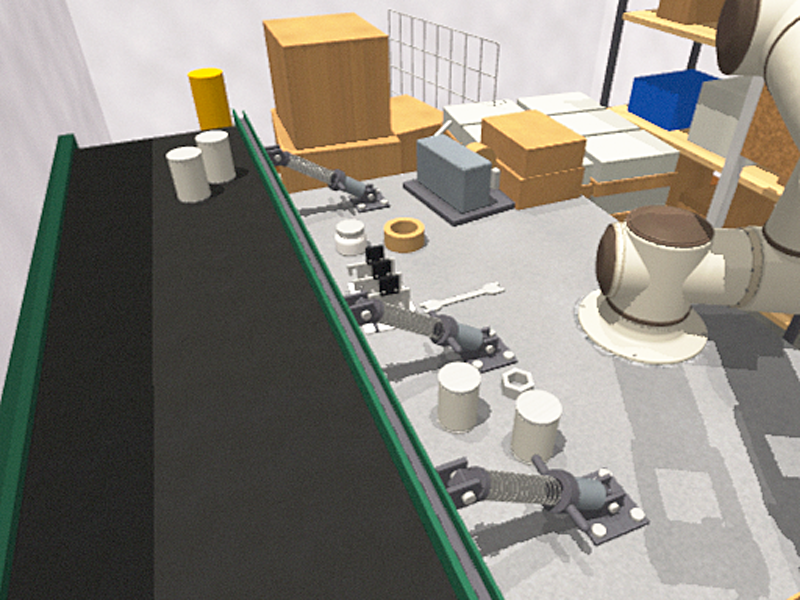

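View pics/top0.png

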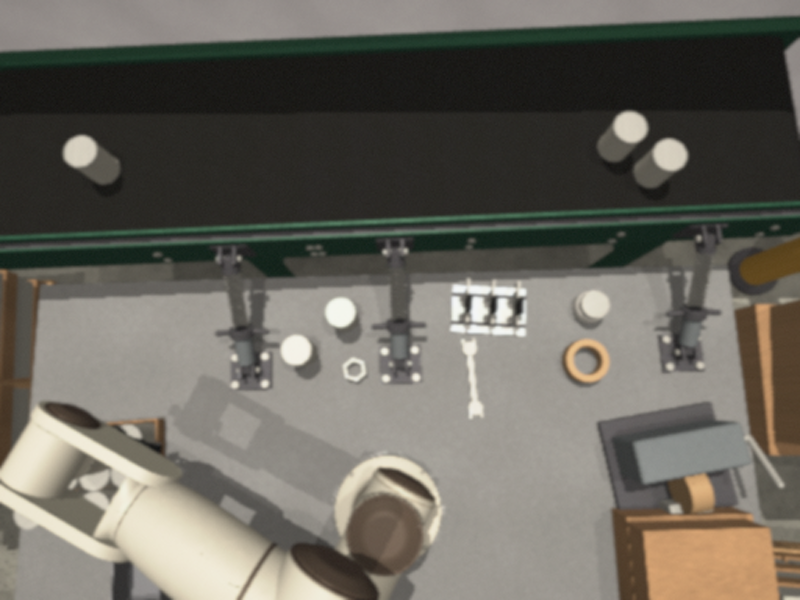

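The scene view shows the stand with three leaves (black grips near (385,270) in the 800x600 image) just behind the middle brace (thread near (410,318)). In the top view the stand is at (488,308) and the middle brace at (400,310). I'll enlarge both areas.

```bash
cat > h.py <<'E'
import numpy as np,cv2
from scipy.spatial.transform import Rotation as R
def cloud(c):
    K=c["mtx"];T=np.linalg.inv(c["camera_from_world"]);d=c["depth"]
    v,u=np.mgrid[:d.shape[0],:d.shape[1]]
    p=np.stack([(u-K[0,2])/K[0,0]*d,(v-K[1,2])/K[1,1]*d,d],-1)
    w=p@T[:3,:3].T+T[:3,3]; w[d<=0]=np.nan
    return w
def proj(c,P):
    P=np.atleast_2d(P);T=c["camera_from_world"];q=P@T[:3,:3].T+T[:3,3];q=q@c["mtx"].T
    return q[:,:2]/q[:,2:]
def ray(c,uv,z):
    K=c["mtx"];T=np.linalg.inv(c["camera_from_world"]);uv=np.atleast_2d(uv).astype(float)
    d=np.c_[(uv[:,0]-K[0,2])/K[0,0],(uv[:,1]-K[1,2])/K[1,1],np.ones(len(uv))]@T[:3,:3].T
    o=T[:3,3]; return o+d*((z-o[2])/d[:,2])[:,None]
def crop(c,u0,v0,u1,v1,name,s):
    im=c["pixels"][v0:v1,u0:u1,::-1]
    cv2.imwrite(name,cv2.resize(im,None,fx=s,fy=s,interpolation=cv2.INTER_NEAREST))
E
python3 - <<'E'
from h import *
t=dict(np.load("top0.npz"));s=dict(np.load("scene0.npz"))
crop(t,236,140,346,250,"pics/t1.png",7)
crop(s,215,145,335,245,"pics/s1.png",6)
W=cloud(t)
for u in (272,352): 
  print(u,[ (v,*W[v,u].round(0).tolist()) for v in range(130,170,1)])
E
```

```text
272 [(130, 742.0, -115.0, 219.0), (131, 738.0, -115.0, 220.0), (132, 734.0, -115.0, 219.0), (133, 729.0, -115.0, 221.0), (134, 726.0, -115.0, 220.0), (135, 722.0, -115.0, 219.0), (136, 718.0, -115.0, 219.0), (137, 714.0, -114.0, 222.0), (138, 711.0, -114.0, 219.0), (139, 698.0, -113.0, 244.0), (140, 696.0, -113.0, 241.0), (141, 692.0, -113.0, 242.0), (142, 690.0, -113.0, 234.0), (143, 693.0, -114.0, 215.0), (144, 689.0, -114.0, 213.0), (145, 685.0, -114.0, 213.0), (146, 682.0, -113.0, 212.0), (147, 679.0, -113.0, 209.0), (148, 665.0, -112.0, 241.0), (149, 665.0, -112.0, 229.0), (150, 664.0, -112.0, 221.0), (151, 665.0, -113.0, 202.0), (152, 665.0, -114.0, 189.0), (153, 665.0, -114.0, 177.0), (154, 665.0, -115.0, 164.0), (155, 665.0, -115.0, 148.0), (156, 664.0, -116.0, 135.0), (157, 664.0, -116.0, 121.0), (158, 664.0, -117.0, 105.0), (159, 666.0, -118.0, 83.0), (160, 664.0, -118.0, 76.0), (161, 876.0, -159.0, -752.0), (162, 870.0, -159.0, -757.0), (163, 859.0, -158.0, -739.0), (164, 854.0, -158.0, -744.0), (165, 847.0, -158.0, -743.0), (166, 841.0, -157.0, -745.0), (167, 836.0, -158.
[... 545 characters left out ...]
, 668.0, -407.0, 226.0), (147, 669.0, -411.0, 212.0), (148, 670.0, -416.0, 193.0), (149, 669.0, -418.0, 185.0), (150, 669.0, -422.0, 171.0), (151, 669.0, -426.0, 157.0), (152, 669.0, -429.0, 144.0), (153, 670.0, -434.0, 125.0), (154, 668.0, -436.0, 117.0), (155, 669.0, -442.0, 98.0), (156, 669.0, -446.0, 81.0), (157, 669.0, -450.0, 65.0), (158, 880.0, -683.0, -752.0), (159, 873.0, -681.0, -750.0), (160, 871.0, -686.0, -767.0), (161, 859.0, -680.0, -750.0), (162, 854.0, -681.0, -755.0), (163, 845.0, -678.0, -746.0), (164, 841.0, -681.0, -757.0), (165, 833.0, -678.0, -749.0), (166, 823.0, -674.0, -737.0), (167, 821.0, -679.0, -757.0), (168, 812.0, -676.0, -745.0), (169, 806.0, -677.0, -750.0)]
```

View pics/t1.png

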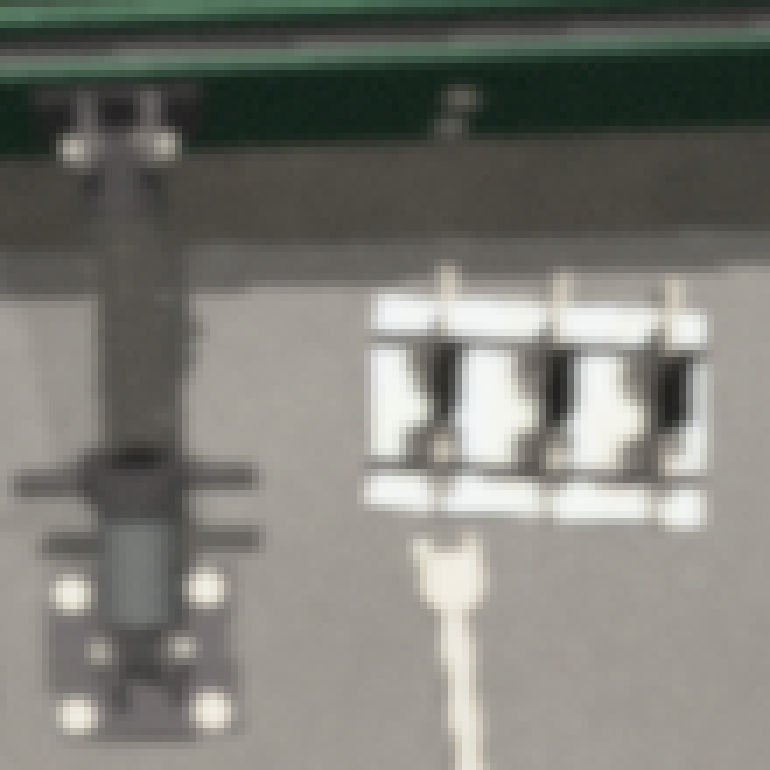

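View pics/s1.png

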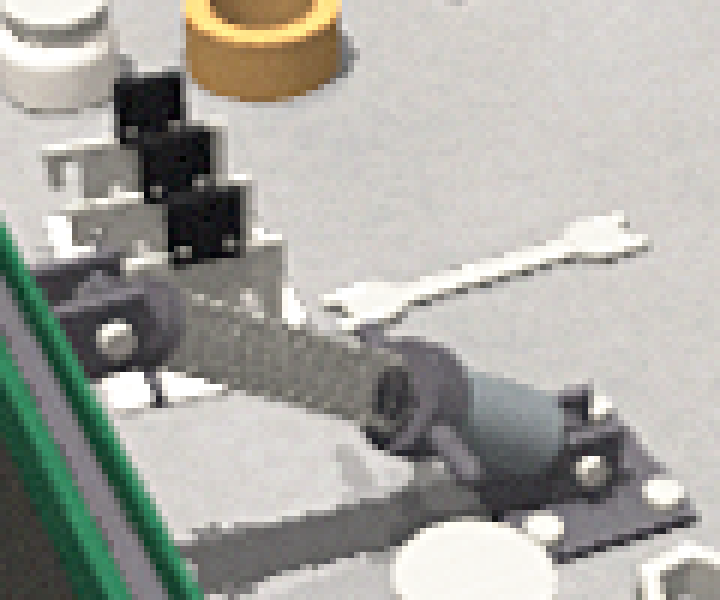

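Run:
```python
from h import *
t=dict(np.load("top0.npz"));s=dict(np.load("scene0.npz"))
for n,c in(("top",t),("scene",s)):
    W=cloud(c);P=c["pixels"].astype(int)
    # rail outer face (top cam)
    if n=="top":
        m=(W[...,2]>80)&(W[...,2]<200)&(W[...,0]>650)&(W[...,0]<690)&(W[...,1]<-70)&(W[...,1]>-500)&(P[...,1]>P[...,0]+8)
        q=W[m]; A=np.c_[q[:,1],np.ones(len(q))];k=np.linalg.lstsq(A,q[:,0],rcond=None)[0];r=q[:,0]-A@k
        print("face x=%.2f + %.5f y"%(k[1],k[0]),len(q),r.std())
    # grips
    g=(P.max(-1)<70)&(W[...,2]>70)&(W[...,2]<128)&(W[...,1]<-90)&(W[...,1]>-300)&(W[...,0]>480)&(W[...,0]<640)
    nn,lab,st,ce=cv2.connectedComponentsWithStats(g.astype(np.uint8))
    for i in range(1,nn):
        if st[i,4]>8:
            q=W[lab==i]; print(n,"grip",st[i],np.nanmean(q,0).round(1),np.nanpercentile(q,5,0).round(1),np.nanpercentile(q,95,0).round(1))
    # thread region
    m=(W[...,2]>90)&(W[...,2]<200)&(W[...,0]>470)&(W[...,0]<640)&(abs(W[...,1])<60)
    q=W[m];print(n,"thread pts",len(q),np.median(q,0).round(1))
    np.save(n+"_thr.npy",q)
    # stand z~6
    m=(abs(W[...,2]-6)<4)&(P.min(-1)>190)&(W[...,1]<-90)&(W[...,1]>-320)&(W[...,0]>450)&(W[...,0]<660)
    q=W[m];print(n,"stand",len(q),q.min(0).round(1),q.max(0).round(1))
    v,u=np.nonzero(m); rr=cv2.minAreaRect(W[m][:,:2].astype(np.float32));print(rr)
```

```text
face x=662.90 + -0.01429 y 817 0.7676149004754106
top grip [298 190   3   9  18] [ 515.3 -216.8  119.4] [ 499.4 -220.8  112.2] [ 526.9 -213.3  124.1]
top grip [314 191   3   9  26] [ 507.6 -279.8  114.4] [ 492.8 -283.1   99.8] [ 522.3 -276.8  124.9]
top thread pts 378 [547.6 -38.9 130.9]
top stand 393 [ 451.2 -319.9    2. ] [ 583.1 -181.2   10. ]
((517.0278930664062, -252.4451904296875), (138.52166748046875, 129.52113342285156), 88.01893615722656)
scene grip [238 166  17  24 250] [ 515.8 -245.5  101.4] [ 496.9 -284.1   78. ] [ 533.5 -211.9  120.1]
scene thread pts 644 [546.4 -42.7 140.5]
scene stand 104 [ 450.8 -252.9    2. ] [582.  -90.8   9. ]
((516.788818359375, -172.25494384765625), (162.77687072753906, 130.23574829101562), 89.37776947021484)
```

Run:
```python
from h import *
from scipy.optimize import least_squares
t=dict(np.load("top0.npz"));s=dict(np.load("scene0.npz"))
for n,c in(("top",t),("scene",s)):
    W=cloud(c);P=c["pixels"].astype(int); print(n,"cam at",np.linalg.inv(c["camera_from_world"])[:3,3].round(0))
    for yc in(-152,-216,-281):
        g=(P.max(-1)<75)&(W[...,2]>78)&(W[...,2]<130)&(abs(W[...,1]-yc)<25)&(abs(W[...,0]-515)<50)
        q=W[g]; 
        if len(q)<8: print(n,yc,len(q));continue
        k=np.polyfit(q[:,0],q[:,1],1)
        print(n,yc,len(q),"mean",q.mean(0).round(1),"x rng",np.percentile(q[:,0],[3,97]).round(1),"slope %.4f"%k[0],"z",np.percentile(q[:,2],[3,97]).round(1),"ystd",(q[:,1]-np.polyval(k,q[:,0])).std().round(2))
    m=(abs(W[...,2]-6)<7)&(P.min(-1)>170)&(W[...,1]<-80)&(W[...,1]>-400)&(W[...,0]>445)&(W[...,0]<660)
    q=W[m].astype(np.float32); 
    print(n,"stand",len(q),cv2.minAreaRect(q[:,:2]))
    q=np.load(n+"_thr.npy"); th=.0143;a=np.radians(33)
    d=np.array([np.cos(th)*np.cos(a),np.sin(th)*np.cos(a),np.sin(a)]);e=np.array([-np.sin(th),np.cos(th),0]);z=np.cross(d,e)
    q=q[abs(q[:,1]+40)<30]
    def f(p,r=18.): return np.hypot(q@e-p[0],q@z-p[1])-r
    o=least_squares(f,[-40+8,-200+ (np.array([547,-40,140])@z+200)],loss='soft_l1')
    r=f(o.x); ok=abs(r)<4
    print(n,"cyl e,z",o.x.round(2),len(q),ok.sum(),r[ok].std(), "d rng",np.percentile((q@d)[ok],[0,2,98,100]).round(1))
    print("point at x=550 :",)
    # axis pt
    tt=(550-(o.x[0]*e+o.x[1]*z)[0])/d[0]; print((o.x[0]*e+o.x[1]*z+tt*d).round(1))
```

```text
top cam at [ 295.  -49. 1473.]
top -152 0
top -216 22 mean [ 515.  -216.9  118.6] x rng [498.5 528.6] slope -0.0667 z [109.2 124.5] ystd 2.79
top -281 28 mean [ 508.9 -280.   115. ] x rng [492.1 525.1] slope -0.0652 z [ 99.5 126.6] ystd 2.15Traceback (most recent call last):
  File "<stdin>", line 14, in <module>
cv2.error: OpenCV(4.12.0) /io/opencv/modules/imgproc/src/convhull.cpp:143: error: (-215:Assertion failed) total >= 0 && (depth == CV_32F || depth == CV_32S) in function 'convexHull'
```

```bash
cat > m1.py <<'E'
from h import *
from scipy.optimize import least_squares
t=dict(np.load("top0.npz"));s=dict(np.load("scene0.npz"))
for n,c in(("top",t),("scene",s)):
    W=cloud(c);P=c["pixels"].astype(int)
    for yc in(-217,-280,-345):
        g=(P.max(-1)<75)&(W[...,2]>82)&(W[...,2]<130)&(abs(W[...,1]-yc)<25)&(abs(W[...,0]-515)<50)
        q=W[g]
        if len(q)<8: print(n,yc,len(q));continue
        k=np.polyfit(q[:,0],q[:,1],1)
        print(n,yc,len(q),"mean",q.mean(0).round(1),"x rng",np.percentile(q[:,0],[3,97]).round(1),"slope %.4f"%k[0],"z",np.percentile(q[:,2],[3,97]).round(1),"ystd",(q[:,1]-np.polyval(k,q[:,0])).std().round(2))
    m=(abs(W[...,2]-6)<7)&(P.min(-1)>170)&(W[...,1]<-120)&(W[...,1]>-450)&(W[...,0]>445)&(W[...,0]<660)
    q=np.ascontiguousarray(W[m][:,:2]).astype(np.float32)
    print(n,"stand",len(q),cv2.minAreaRect(q))
    q=np.load(n+"_thr.npy"); th=.0143;a=np.radians(33)
    d=np.array([np.cos(th)*np.cos(a),np.sin(th)*np.cos(a),np.sin(a)]);e=np.array([-np.sin(th),np.cos(th),0]);z=np.cross(d,e)
    q=q[abs(q[:,1]+40)<35]
    def f(p,r=18.): return np.hypot(q@e-p[0],q@z-p[1])-r
    o=least_squares(f,[-48,np.array([547,-40,140])@z-18],loss='soft_l1')
    r=f(o.x); ok=abs(r)<4
    print(n,"cyl e,z",o.x.round(2),len(q),ok.sum(),r[ok].std(), "d rng",np.percentile((q@d)[ok],[0,2,98,100]).round(1))
    c0=o.x[0]*e+o.x[1]*z; tt=(550-c0[0])/d[0]; print((c0+tt*d).round(1))
E
python3 m1.py
python3 - <<'E'
from h import *
t=dict(np.load("top0.npz"));W=cloud(t)
# foot bolts & brace: white bolts
P=t["pixels"].astype(int)
m=(P.min(-1)>150)&(abs(W[...,1]+50)<80)&(W[...,0]<470)&(W[...,0]>300)&(W[...,2]<60)
n,l,st,ce=cv2.connectedComponentsWithStats(m.astype(np.uint8))
for i in range(1,n):
    if st[i,4]>3: print(st[i],W[l==i].mean(0).round(1))
E
```

```text
top -217 22 mean [ 515.  -216.9  118.6] x rng [498.5 528.6] slope -0.0667 z [109.2 124.5] ystd 2.79
top -280 28 mean [ 508.9 -280.   115. ] x rng [492.1 525.1] slope -0.0652 z [ 99.5 126.6] ystd 2.15
top -345 35 mean [ 503.2 -344.9  111.8] x rng [485.6 520.3] slope -0.0900 z [ 90.1 125.6] ystd 2.36
top stand 831 ((518.78759765625, -288.61846923828125), (209.7314910888672, 143.5482177734375), 87.51607513427734)
top cyl e,z [ -46.13 -175.68] 375 290 2.175569926505324 d rng [449.2 453.2 615.4 622.4]
[550.  -38.3 147.3]
scene -217 118 mean [ 517.7 -215.4  104. ] x rng [497.8 536.1] slope -0.1013 z [ 83.  121.3] ystd 2.51
scene -280 108 mean [ 512.7 -281.   104.9] x rng [492.7 530.5] slope -0.0880 z [ 84.2 119.6] ystd 3.1
scene -345 94 mean [ 507.1 -344.7  103.7] x rng [488.5 524.6] slope -0.1324 z [ 84.6 119.9] ystd 2.72
scene stand 446 ((517.2109375, -284.94866943359375), (141.6959991455078, 329.5116882324219), 0.7535682916641235)
scene cyl e,z [ -44.6  -176.11] 643 492 2.1002623286432702 d rng [447.6 450.2 624.1 644.8]
[550.  -36.7 146.8]
[267 209   9   7  29] [ 458.  -112.9    0.8]
[263 221   5   6  26] [408.7 -82.4  12.6]
[239 223   2   4   6] [408.5  25.4   1. ]
[243 222   6   6  27] [408.1  -1.2  13.5]
[263 239   7   6  27] [334.9 -83.6  13.5]
[244 240   6   5  27] [334.7  -3.   14.6]
```

Run:
```python
from h import *
t=dict(np.load("top0.npz"));s=dict(np.load("scene0.npz"))
print(np.linalg.inv(s["camera_from_world"])[:3,3])
th=-0.082;ex=np.array([np.cos(th),np.sin(th)]);ey=np.array([-np.sin(th),np.cos(th)])
W=cloud(s);P=s["pixels"].astype(int);Wt=cloud(t);Pt=t["pixels"].astype(int)
for yc in(-217,-280,-345):
    b=(P.max(-1)<75)&(W[...,2]>82)&(W[...,2]<125)&(abs(W[...,1]-yc)<25)&(abs(W[...,0]-515)<50)
    g=cv2.erode(b.astype(np.uint8),np.ones((3,3)))>0
    q=W[g];X=q[:,:2]@ex;Y=q[:,:2]@ey
    qb=W[b];Xb=qb[:,:2]@ex
    print("scene X med %.1f mid %.1f Y med %.2f mean %.2f n%d"%(np.median(X),np.percentile(Xb,[4,96]).mean(),np.median(Y),Y.mean(),len(q)), np.polyfit(X,Y,1)[0].round(3))
    # top: hook arm / plate tops: bright pts z 72..90
    m=(Wt[...,2]>70)&(Wt[...,2]<90)&(abs(Wt[...,1]-yc)<14)&(abs(Wt[...,0]-520)<80)&(Pt.min(-1)>120)
    q=Wt[m];X=q[:,:2]@ex;Y=q[:,:2]@ey
    print(" top plate n",len(q),X.min().round(1),X.max().round(1),"Y med %.2f"%np.median(Y), q[:,2].mean().round(1))
    m=(Wt[...,2]>112)&(Wt[...,2]<128)&(abs(Wt[...,1]-yc)<14)&(abs(Wt[...,0]-520)<50)
    q=Wt[m];X=q[:,:2]@ex;Y=q[:,:2]@ey
    print(" top griptop n",len(q),X.min().round(1),X.max().round(1),"X mean %.1f Y mean %.2f"%(X.mean(),Y.mean()))
```

```text
[843.57680267 768.1225525  830.43894738]
scene X med 534.6 mid 533.0 Y med -171.55 mean -171.67 n70 0.029
 top plate n 23 490.3 600.9 Y med -176.04 78.7
 top griptop n 38 511.8 552.0 X mean 531.5 Y mean -176.23
scene X med 535.7 mid 533.1 Y med -236.92 mean -236.93 n56 0.013
 top plate n 25 489.1 599.2 Y med -241.05 79.1
 top griptop n 33 511.5 551.1 X mean 531.3 Y mean -240.33
scene X med 533.9 mid 533.6 Y med -301.44 mean -301.65 n52 0.058
 top plate n 26 488.1 600.7 Y med -305.92 78.4
 top griptop n 39 511.1 551.7 X mean 530.2 Y mean -305.62
```

Run:
```python
from h import *
s=dict(np.load("scene0.npz"));I=s["pixels"].astype(float).mean(-1)
th=.0143;a=np.radians(33)
d=np.array([np.cos(th)*np.cos(a),np.sin(th)*np.cos(a),np.sin(a)]);e=np.array([-np.sin(th),np.cos(th),0]);z=np.cross(d,e)
# axis point avg, at x=550
A=np.array([550,-37.5,147.])
xs=np.arange(-75,75,.5)
acc=[]
for x0 in [0]:
  F=np.fft.rfftfreq(2048,.5);tot=0
  for phi in np.radians(np.arange(-10,70,5)):
    pts=A+xs[:,None]*d+18*(np.cos(phi)*z+np.sin(phi)*e)
    uv=proj(s,pts).astype(np.float32)
    p=cv2.remap(I.astype(np.float32),uv[:,0].reshape(1,-1),uv[:,1].reshape(1,-1),cv2.INTER_LINEAR)[0]
    p=p[60:-60];p=p-np.polyval(np.polyfit(np.arange(len(p)),p,3),np.arange(len(p)))
    tot=tot+abs(np.fft.rfft(p*np.hanning(len(p)),2048))**2
  for P in np.arange(6,15,.5): print(P,tot[np.argmin(abs(F-1/P))].round(0))
uv=proj(s,A+np.array([[-75],[75]])*d);print(uv)
crop(s,235,180,295,225,"pics/thr.png",13)
```

```text
6.0 47003.0
6.5 15163.0
7.0 10458.0
7.5 17065.0
8.0 17996.0
8.5 94932.0
9.0 223747.0
9.5 351838.0
10.0 475094.0
10.5 645879.0
11.0 1016648.0
11.5 1302852.0
12.0 1366573.0
12.5 1210533.0
13.0 927953.0
13.5 619047.0
14.0 381041.0
14.5 288849.0
[[277.32690249 209.32083861]
 [236.94465976 197.89124837]]
```

View pics/thr.png

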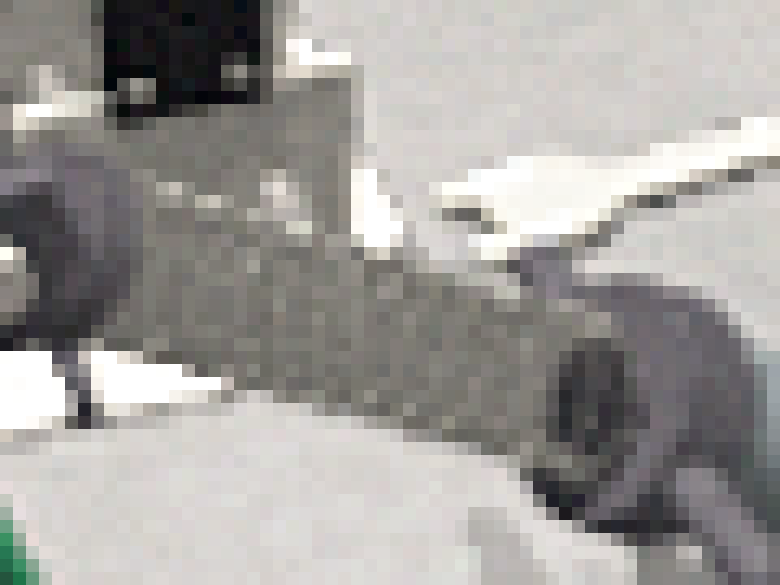

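```bash
cat >> h.py <<'E'
from cell import status
TH=.0143;TS=-.082;A33=np.radians(33)
def leafR(kind):
    """columns = leaf axes in world"""
    if kind=="stand": return R.from_euler("z",TS).as_matrix()
    if kind=="rail": return R.from_euler("z",TH).as_matrix()
    if kind=="thread": return (R.from_euler("z",TH)*R.from_euler("y",-A33)).as_matrix()
SG=1
def toolR(L,sg=1):
    # tool x = -leaf z ; tool y = sg*leaf y
    x=-L[:,2];y=sg*L[:,1];return np.c_[x,y,np.cross(x,y)]
def rows(tcps,Rt,verbose=True):
    s=status.observe();p=np.array(s["tool_pos"]);Rn=R.from_quat(s["tcp_rot"])
    for t in np.atleast_2d(tcps):
        sh=Rn.inv().apply(np.array(t)-p)/1000
        rv=(Rn.inv()*R.from_matrix(Rt)).as_rotvec(degrees=True)
        print("shift",sh.round(4).tolist(),"turn",rv.round(1).tolist())
STAND_X=533.; STAND_Y=[-176.8,-241.8,-306.7]
def slot(i,z=10.):
    L=leafR("stand"); return L@np.array([STAND_X,STAND_Y[i],z])
GZ=87-18.7   # leaf z of TCP when grasp point is at grip mid
E
python3 - <<'E'
from h import *
s=status.observe();print(R.from_quat(s["tcp_rot"]).as_matrix().round(3))
for i in range(3): print(slot(i))
for sg in(1,-1):
    print(sg); rows([slot(0)+[0,0,GZ+70],slot(0)+[0,0,GZ]],toolR(leafR("stand"),sg))
E
```

```text
[[-0.     0.366  0.931]
 [-0.001  0.931 -0.366]
 [-1.    -0.001 -0.   ]]
[ 516.72769938 -219.862968     10.        ]
[ 511.40367052 -284.64456042   10.        ]
[ 506.08783248 -349.32648885   10.        ]
1
shift [0.0501, -0.5901, 0.5614] turn [-16.8, -0.0, 0.1]
shift [0.1201, -0.5901, 0.5614] turn [-16.8, -0.0, 0.1]
-1
shift [0.0501, -0.5901, 0.5614] turn [163.2, 0.1, 0.0]
shift [0.1201, -0.5901, 0.5614] turn [163.2, 0.1, 0.0]
```

Emit:
{"fn": "servo_tool", "kwargs": {"rows": [[0.045,0.0,-0.5901,0.5614,-16.8,0,0.1],[0.045,0.0,-0.5901,0.5614,-16.8,0,0.1],[0.045,0.0,-0.5901,0.5614,-16.8,0,0.1],[0.045,0.0,-0.5901,0.5614,-16.8,0,0.1],[0.045,0.0,-0.5901,0.5614,-16.8,0,0.1],[0.045,0.0,-0.5901,0.5614,-16.8,0,0.1],[0.045,0.0,-0.5901,0.5614,-16.8,0,0.1],[0.045,0.0,-0.5901,0.5614,-16.8,0,0.1],[0.045,0.0,-0.5901,0.5614,-16.8,0,0.1],[0.045,0.0,-0.5901,0.5614,-16.8,0,0.1],[0.045,0.0,-0.5901,0.5614,-16.8,0,0.1],[0.045,0.0,-0.5901,0.5614,-16.8,0,0.1],[0.045,0.0,-0.5901,0.5614,-16.8,0,0.1],[0.045,0.0,-0.5901,0.5614,-16.8,0,0.1],[0.045,0.02,-0.5901,0.5614,-16.8,0,0.1],[0.045,0.05,-0.5901,0.5614,-16.8,0,0.1]], "newtons": 40}}

```text
t: 2.1
tool_pos: [516.9, -219.5, 148.2]
tcp_rot: [0.029, 0.706, -0.029, 0.707]
contact_force: [-0.3, -0.4, -0.3]
gripper_width: 0.524
```

```bash
cat > look.py <<'E'
import sys
from h import *
from cell import camera
n,tag,u0,v0,u1,v1,k=sys.argv[1],sys.argv[2],*map(int,sys.argv[3:8])
c=camera(n);np.savez(f"{n}_{tag}.npz",**c);crop(c,u0,v0,u1,v1,f"pics/{n}_{tag}.png",k)
s=status.observe();print(s["t"],np.round(s["tool_pos"],1),np.round(s["contact_force"],1),s["gripper_width"])
E
python3 look.py top pre 270 130 370 230 6
python3 - <<'E'
from h import *
rows([slot(0)+[0,0,GZ]],toolR(leafR("stand")))
E
```

```text
2.15 [ 515.4 -218.5  143.7] [ 0.5  0.  -5.1] 0.52667316172184
shift [0.0654, -0.0014, 0.0017] turn [0.0, -0.2, -0.2]
```

View pics/top_pre.png

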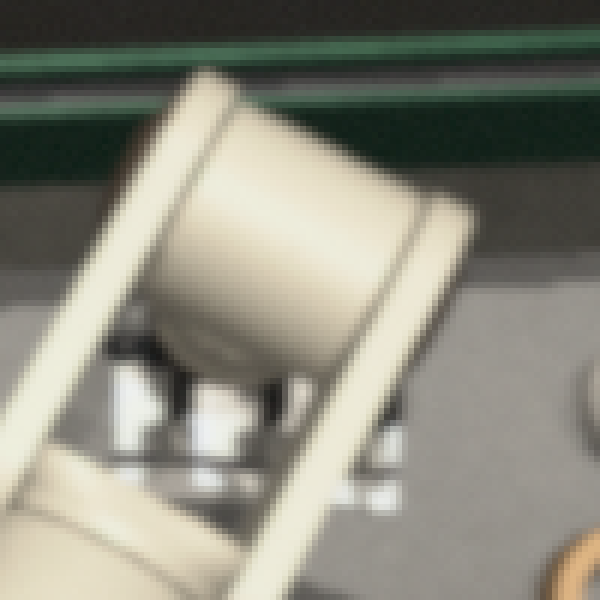

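The arm hides the first slot from the top camera, as expected, so I'll descend with slower rows.

Emit:
{"fn": "servo_tool", "kwargs": {"rows": [[0.045,0.02,-0.0014,0.0017,0,-0.2,-0.2],[0.045,0.045,-0.0014,0.0017,0,-0.2,-0.2],[0.045,0.0654,-0.0014,0.0017,0,-0.2,-0.2],[0.045,0.0654,-0.0014,0.0017,0,-0.2,-0.2]]}}

```text
t: 2.65
tool_pos: [516.0, -219.0, 77.6]
tcp_rot: [0.029, 0.708, -0.028, 0.706]
contact_force: [0.4, -0.4, 0.6]
gripper_width: 0.528
```

```bash
python3 look.py scene g1 215 120 315 220 6
python3 - <<'E'
from h import *
rows([slot(0)+[0,0,GZ]],toolR(leafR("stand")))
E
```

```text
2.7 [ 516.6 -219.4   78.8] [-0.1 -0.4  0.6] 0.5297995625795051
shift [0.0005, -0.0005, 0.0002] turn [0.1, -0.1, 0.0]
```

View pics/scene_g1.png

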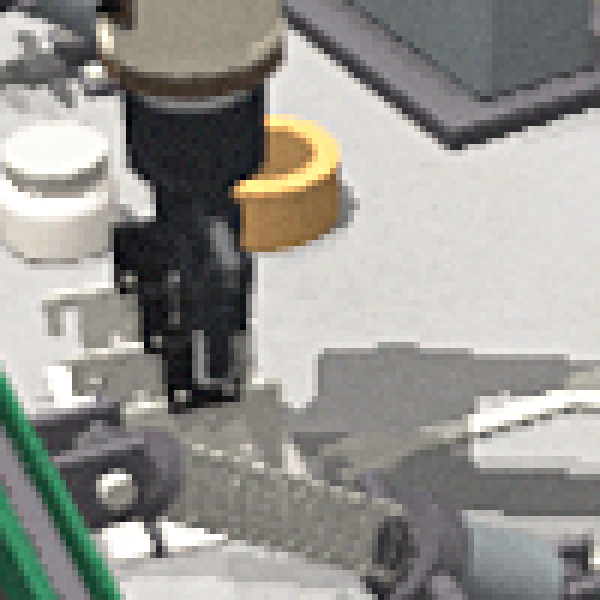

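The finger pad at (215,360) covers the first leaf's grip. Next I close.

Emit:
{"fn": "servo_tool", "kwargs": {"rows": [[0.0,0,-0.0005,0,0,0,0],[0.0,0,-0.0005,0,0,0,0],[0.0,0,-0.0005,0,0,0,0],[0.0,0,-0.0005,0,0,0,0]], "newtons": 60}}

```text
t: 3.2
tool_pos: [517.0, -220.1, 79.9]
tcp_rot: [0.028, 0.706, -0.029, 0.707]
contact_force: [-0.4, 0.8, 6.7]
gripper_width: 0.115
```

Run:
```python
from h import *
s=status.observe();print(s["t"],np.round(s["tool_pos"],2),np.round(s["contact_force"],1),s["gripper_width"]*85)
L=leafR("thread");C=np.array([539.7,-38.8,140.]);
print(L.round(3))
rows([C+L[:,2]*(20+GZ+d) for d in(40,10)],toolR(L))
```

```text
3.2 [ 517.03 -220.14   79.91] [-0.4  0.8  6.7] 9.742864754002635
[[ 0.839 -0.014 -0.545]
 [ 0.012  1.    -0.008]
 [ 0.545 -0.     0.839]]
shift [-0.1679, 0.1758, -0.0616] turn [-5.3, -33.0, 1.6]
shift [-0.1427, 0.1773, -0.0453] turn [-5.3, -33.0, 1.6]
```

Emit:
{"fn": "servo_tool", "kwargs": {"rows": [[0.0,-0.02,0,0,0,0,0],[0.0,-0.06,0,0,0,0,0],[0.0,-0.11,0.02,-0.02,-1,-8,0.4],[0.0,-0.16,0.06,-0.04,-2,-18,0.8],[0.0,-0.168,0.12,-0.0616,-4,-28,1.4],[0.0,-0.1679,0.1758,-0.0616,-5.3,-33,1.6],[0.0,-0.1679,0.1758,-0.0616,-5.3,-33,1.6],[0.0,-0.1679,0.1758,-0.0616,-5.3,-33,1.6]]}}

```text
t: 4.2
tool_pos: [469.2, -38.3, 248.6]
tcp_rot: [-0.005, 0.476, 0.007, 0.879]
contact_force: [-0.1, -0.4, -2.0]
gripper_width: 0.114
```

```bash
python3 look.py scene h1 200 120 320 220 6;python3 look.py top h1 220 140 330 250 7
python3 - <<'E'
from h import *
L=leafR("thread");C=np.array([539.7,-38.8,140.]);
rows([C+L[:,2]*(20+69.9+d) for d in(40,10)],toolR(L))
E
```

```text
4.25 [469.6 -39.2 248.2] [-0.4 -0.4 -3. ] 0.11395588898753539
4.3 [469.8 -39.8 247.9] [ 0.4 -0.3 -0.9] 0.11335328792960453
shift [-0.0014, -0.0, -0.0001] turn [0.1, 0.0, 0.0]
shift [0.0286, -0.0, -0.0001] turn [0.1, 0.0, 0.0]
```

View pics/scene_h1.png

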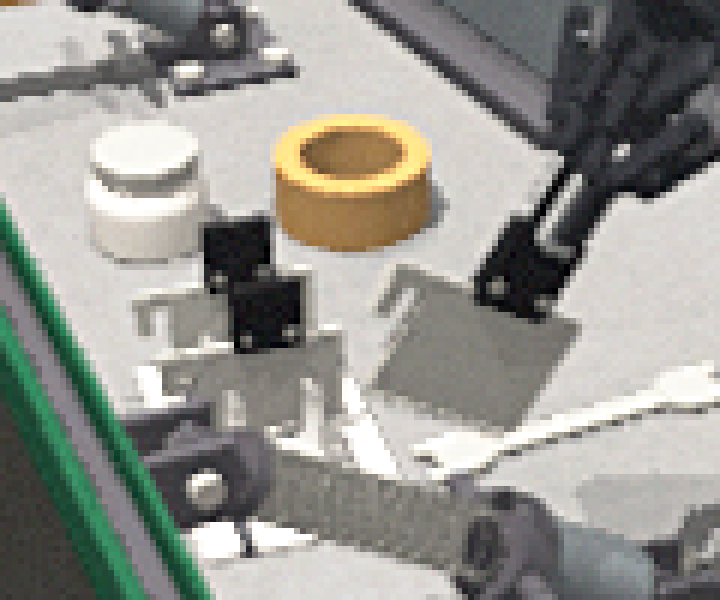

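View pics/top_h1.png

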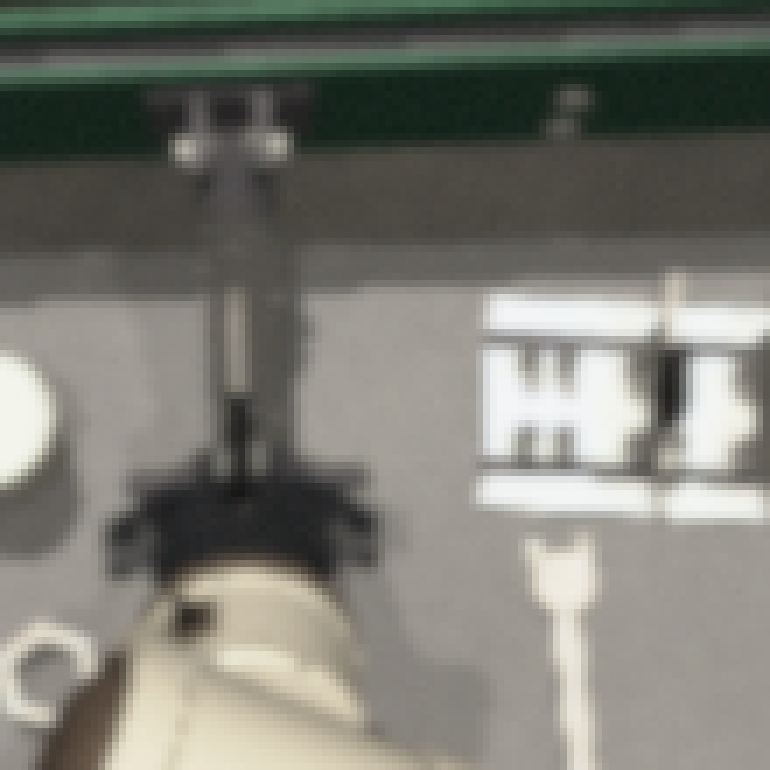

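Run:
```python
from h import *
t=dict(np.load("top0.npz"));t1=dict(np.load("top_h1.npz"));W=cloud(t);P=t["pixels"].astype(int)
L=leafR("thread");C=np.array([539.7,-38.8,140.])
for x in(-75,-40,0,40,75):
    for y in(-20,0,20): print(x,y,proj(t,C+L@[x,y,0]).round(1).tolist(),end=' ')
    print()
for v in (180,186,192,198,204):
    print(v,[(u,int(P[v,u].sum()),*W[v,u].round(0).astype(int).tolist()) for u in range(246,268)])
# leaf in hand at top view
W1=cloud(t1);P1=t1["pixels"].astype(int)
for v in (183,188,192): print(v,[(u,int(P1[v,u].sum()),*W1[v,u].round(0).astype(int).tolist()) for u in range(250,259)])
```

```text
-75 -20 [[259.2, 204.7]] -75 0 [[254.1, 204.9]] -75 20 [[249.1, 205.1]] 
-40 -20 [[258.8, 196.6]] -40 0 [[253.7, 196.8]] -40 20 [[248.7, 197.1]] 
0 -20 [[258.5, 187.2]] 0 0 [[253.3, 187.4]] 0 20 [[248.2, 187.6]] 
40 -20 [[258.1, 177.6]] 40 0 [[252.9, 177.8]] 40 20 [[247.7, 178.0]] 
75 -20 [[257.8, 168.9]] 75 0 [[252.5, 169.2]] 75 20 [[247.2, 169.4]] 
180 [(246, 265, 597, -7, 9), (247, 261, 598, -12, 3), (248, 263, 598, -16, 1), (249, 262, 598, -20, 2), (250, 244, 571, -27, 135), (251, 245, 569, -31, 139), (252, 249, 569, -34, 140), (253, 259, 570, -38, 136), (254, 255, 570, -42, 137), (255, 246, -9223372036854775808, -9223372036854775808, -9223372036854775808), (256, 245, 566, -50, 151), (257, 247, 566, -54, 154), (258, 242, 565, -58, 155), (259, 242, 597, -63, 2), (260, 243, 597, -67, 2), (261, 248, 597, -72, 1), (262, 268, 596, -76, 3), (263, 294, 597, -80, -4), (264, 303, 596, -84, 4), (265, 304, 596, -89, 2), (266, 302, 595, -93, 4), (267, 306, 597, -98, -6)]
186 [(246, 439, 572, -7, 4), (247, 436, 572, -11, 3), (248, 417, 572, -15, 3), (249, 372, 548, -22, 128), (250, 304, 548, 
[... 2281 characters left out ...]
39, 282), (254, 352, 560, -42, 126), (255, 290, 559, -46, 127), (256, 248, 556, -50, 142), (257, 243, 556, -54, 144), (258, 257, 554, -57, 154)]
188 [(250, 297, 538, -26, 139), (251, 295, 540, -30, 126), (252, 365, 513, -35, 275), (253, 413, 513, -39, 273), (254, 381, 542, -41, 117), (255, 301, 540, -45, 124), (256, 252, 538, -49, 134), (257, 245, 538, -53, 134), (258, 243, 538, -57, 132)]
192 [(250, 306, 526, -25, 114), (251, 289, 527, -29, 111), (252, 344, 527, -33, 112), (253, 402, 500, -38, 267), (254, 387, 511, -41, 200), (255, 315, 527, -45, 108), (256, 258, 526, -49, 111), (257, 251, 524, -53, 126), (258, 245, 522, -56, 132)]<stdin>:8: RuntimeWarning: invalid value encountered in cast
```

The top view shows the leaf at crop column 236, over the spindle's left-of-centre. The spindle edges (u 249.4 to 258.5) put the axis at about y = -40, so I shift 1 mm and go down.

Emit:
{"fn": "servo_tool", "kwargs": {"rows": [[0.0,0.015,-0.001,0,0,0,0],[0.0,0.03,-0.001,0,0,0,0],[0.0,0.034,-0.001,0,0,0,0],[0.0,0.036,-0.001,0,0,0,0],[0.0,0.038,-0.001,0,0,0,0]]}}

```text
t: 4.92
tool_pos: [490.7, -40.7, 216.1]
tcp_rot: [-0.004, 0.477, 0.006, 0.879]
contact_force: [0.2, 0.0, -2.0]
gripper_width: 0.113
```

```bash
cat > th.py <<'E'
from h import *
# tool position in thread frame (C nominal), leaf origin, force in thread axes
L=leafR("thread");C=np.array([539.7,-40.,140.]);s=status.observe()
Rt=R.from_quat(s["tcp_rot"]).as_matrix()
tip=np.array(s["tool_pos"])+Rt[:,0]*69.9
print(s["t"],"tip in thread frame",(L.T@(tip-C)).round(2),"F",(L.T@np.array(s["contact_force"])).round(1),"ang err",R.from_matrix(toolR(L).T@Rt).as_rotvec(degrees=True).round(2),"w",round(s["gripper_width"]*85,2))
E
python3 th.py
```

```text
4.925 tip in thread frame [ 0.4  -0.05 20.64] F [-0.9  0.  -1.8] ang err [-0.06 -0.05 -0.03] w 9.6
```

Emit:
{"fn": "servo_tool", "kwargs": {"rows": [[0.0,0.0,0,0,0,0,0],[0.0,0.0,0,0,0,0,0]]}}

```text
t: 5.18
tool_pos: [490.7, -40.8, 216.4]
tcp_rot: [-0.004, 0.477, 0.006, 0.879]
contact_force: [0.7, -0.8, -1.8]
gripper_width: 0.111
```

```bash
python3 th.py
```

```text
5.175 tip in thread frame [ 0.62 -0.12 20.87] F [-0.4 -0.8 -1.9] ang err [-0.06 -0.07 -0.04] w 9.45
```

Emit:
{"fn": "servo_tool", "kwargs": {"rows": [[0.0,0.001,0,0,0,0,0],[0.0,0.002,0,0,0,0,0],[0.0,0.003,0,0,0,0,0]]}}

```text
t: 5.55
tool_pos: [492.4, -40.9, 215.6]
tcp_rot: [-0.005, 0.476, 0.006, 0.879]
contact_force: [-32.0, 0.3, 26.9]
gripper_width: 0.115
```

```bash
python3 th.py
```

```text
5.55 tip in thread frame [ 1.7  -0.36 19.25] F [-12.2   0.8  40. ] ang err [-0.12 -0.17 -0.1 ] w 9.75
```

Emit:
{"fn": "servo_tool", "kwargs": {"rows": [[0.0,0.0,0,0.001,0,0,0],[0.0,0.0,0,0.002,0,0,0]]}}

```text
t: 5.8
tool_pos: [493.7, -41.0, 217.5]
tcp_rot: [-0.005, 0.476, 0.006, 0.88]
contact_force: [-22.9, 0.2, 13.1]
gripper_width: 0.117
```

```bash
python3 th.py
```

```text
5.8 tip in thread frame [ 3.85 -0.47 20.11] F [-12.    0.5  23.4] ang err [-0.16 -0.17 -0.13] w 9.97
```

Emit:
{"fn": "servo_tool", "kwargs": {"rows": [[0.0,0.0005,0,-0.0015,0,0,0],[0.0,0.0005,0,-0.003,0,0,0]]}}

```text
t: 6.05
tool_pos: [491.4, -41.0, 215.7]
tcp_rot: [-0.005, 0.476, 0.006, 0.88]
contact_force: [-4.1, -0.1, 1.3]
gripper_width: 0.111
```

```bash
python3 th.py
```

```text
6.05 tip in thread frame [ 0.93 -0.46 19.93] F [-2.7 -0.1  3.3] ang err [-0.18 -0.18 -0.14] w 9.4
```

Emit:
{"fn": "servo_tool", "kwargs": {"rows": [[0.0,0.001,0,-0.001,0,0,0],[0.0,0.001,0,-0.002,0,0,0]]}}

```text
t: 6.3
tool_pos: [490.7, -41.1, 215.0]
tcp_rot: [-0.006, 0.475, 0.006, 0.88]
contact_force: [-3.4, -0.1, 7.2]
gripper_width: 0.117
```

```bash
python3 th.py
```

```text
6.3 tip in thread frame [ 0.11 -0.65 19.74] F [ 1.1 -0.1  7.9] ang err [-0.21 -0.3  -0.18] w 9.95
```

Emit:
{"fn": "servo_tool", "kwargs": {"rows": [[0.0,0.001,0,-0.001,0,0,0],[0.0,0.001,0,-0.002,0,0,0]]}}

```text
t: 6.55
tool_pos: [490.2, -41.3, 214.7]
tcp_rot: [-0.006, 0.474, 0.006, 0.881]
contact_force: [-3.6, 1.2, 9.5]
gripper_width: 0.119
```

```bash
python3 th.py
```

```text
6.55 tip in thread frame [-0.25 -0.86 19.71] F [2.1 1.3 9.9] ang err [-0.23 -0.47 -0.22] w 10.11
```

Emit:
{"fn": "servo_tool", "kwargs": {"rows": [[0.0,0.001,0.0005,-0.0015,0.2,0.5,0.2],[0.0,0.001,0.0005,-0.003,0.2,0.5,0.2],[0.0,0.001,0.0005,-0.0045,0.2,0.5,0.2]]}}

```text
t: 6.92
tool_pos: [488.2, -41.2, 213.9]
tcp_rot: [-0.004, 0.475, 0.006, 0.88]
contact_force: [-1.9, -0.2, 14.1]
gripper_width: 0.113
```

```bash
python3 th.py
```

```text
6.925 tip in thread frame [-2.67 -0.61 20.09] F [ 6.1 -0.2 12.9] ang err [-0.06 -0.25 -0.1 ] w 9.64
```

Emit:
{"fn": "servo_tool", "kwargs": {"rows": [[0.0,0.001,0.0005,-0.0015,0.1,0.3,0.1],[0.0,0.001,0.0005,-0.003,0.1,0.3,0.1],[0.0,0.001,0.0005,-0.0045,0.1,0.3,0.1]]}}

```text
t: 7.3
tool_pos: [486.4, -41.2, 213.2]
tcp_rot: [-0.004, 0.475, 0.006, 0.88]
contact_force: [-1.4, -0.3, 15.1]
gripper_width: 0.114
```

```bash
python3 th.py
```

```text
7.3 tip in thread frame [-4.55 -0.5  20.56] F [ 7.  -0.3 13.4] ang err [ 0.01 -0.26 -0.08] w 9.7
```

Emit:
{"fn": "servo_tool", "kwargs": {"rows": [[0.0,0.001,0.0005,-0.0015,0,0.2,0.1],[0.0,0.001,0.0005,-0.003,0,0.2,0.1],[0.0,0.001,0.0005,-0.0045,0,0.2,0.1]]}}

```text
t: 7.68
tool_pos: [484.6, -41.1, 212.7]
tcp_rot: [-0.004, 0.474, 0.006, 0.88]
contact_force: [1.1, 0.3, 13.7]
gripper_width: 0.112
```

```bash
python3 th.py;python3 look.py scene f1 200 120 320 220 6
```

```text
7.675 tip in thread frame [-6.16 -0.42 21.05] F [ 8.4  0.3 10.9] ang err [-0.01 -0.38 -0.07] w 9.55
7.725 [484.6 -41.1 212.7] [ 0.8 -0.1 12.3] 0.11215217031849235
```

View pics/scene_f1.png

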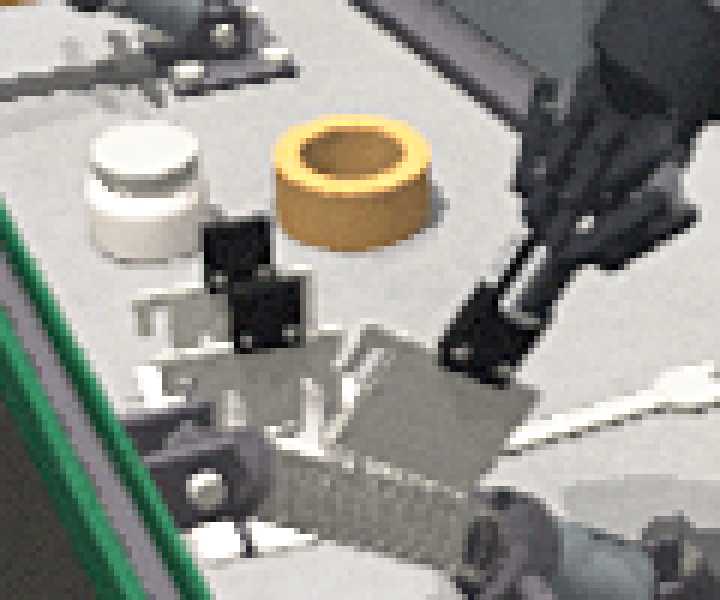

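Over about 10 mm of travel the tip stayed at radius 19.3 to 21 with no 4 to 6 mm drop, so this leaf does not fit. The picture shows it lying on the crests, lower edge (328,448) to (480,490), square in the grip. Next it goes back to its slot.

Run:
```python
from h import *
s=status.observe();p=np.array(s["tool_pos"]);Rn=R.from_quat(s["tcp_rot"]).as_matrix()
G=np.array([517.0,-220.1,79.9])
rows([G+[0,0,130],G+[0,0,60],G+[0,0,30],G+[0,0,1]],toolR(leafR("stand")))
```

```text
shift [0.019, -0.1794, 0.0234] turn [5.3, 33.4, -1.5]
shift [0.0774, -0.1793, -0.0151] turn [5.3, 33.4, -1.5]
shift [0.1025, -0.1793, -0.0316] turn [5.3, 33.4, -1.5]
shift [0.1267, -0.1793, -0.0476] turn [5.3, 33.4, -1.5]
```

Emit:
{"fn": "servo_tool", "kwargs": {"rows": [[0.0,-0.02,0,0,0,0,0],[0.0,-0.05,-0.01,0,0,5,0],[0.0,-0.05,-0.06,0.01,2,15,-0.5],[0.0,-0.02,-0.12,0.02,4,25,-1],[0.0,0.019,-0.1794,0.0234,5.3,33.4,-1.5],[0.0,0.019,-0.1794,0.0234,5.3,33.4,-1.5],[0.0,0.05,-0.1794,0.003,5.3,33.4,-1.5],[0.0,0.0774,-0.1793,-0.0151,5.3,33.4,-1.5],[0.0,0.0774,-0.1793,-0.0151,5.3,33.4,-1.5],[0.0,0.0774,-0.1793,-0.0151,5.3,33.4,-1.5]]}}

```text
t: 8.98
tool_pos: [517.6, -220.3, 141.5]
tcp_rot: [0.028, 0.706, -0.029, 0.707]
contact_force: [0.9, 0.0, -2.1]
gripper_width: 0.114
```

```bash
python3 look.py scene p1 200 120 320 220 6; python3 look.py top p1 270 140 350 230 7
python3 - <<'E'
from h import *
G=np.array([517.0,-220.1,79.9])
rows([G+[0,0,1]],toolR(leafR("stand")))
E
```

```text
9.025 [ 517.7 -220.4  141.9] [ 0.3  0.5 -2.8] 0.11296834535530001
9.075 [ 517.7 -220.4  141.8] [ 0.8 -0.8 -1.5] 0.11291978354681365
shift [0.0609, 0.0003, -0.0009] turn [0.1, 0.1, 0.1]
```

View pics/scene_p1.png

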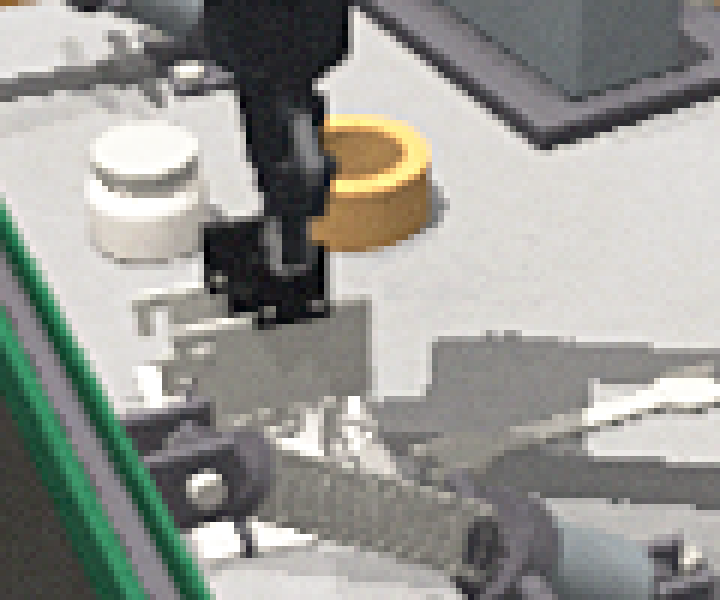

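View pics/top_p1.png

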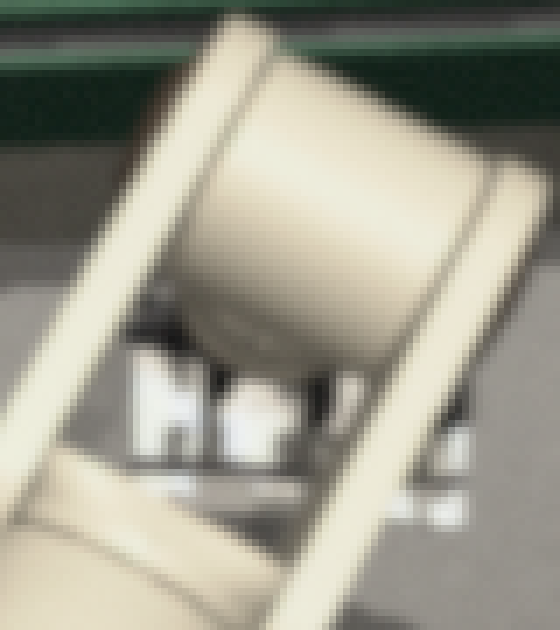

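The leaf hangs level over its slot, its top edge (180,328) to (370,298) running parallel to its neighbour's. I'll lower it and release.

Emit:
{"fn": "servo_tool", "kwargs": {"rows": [[0.0,0.02,0.0003,-0.0009,0.1,0.1,0.1],[0.0,0.04,0.0003,-0.0009,0.1,0.1,0.1],[0.0,0.055,0.0003,-0.0009,0.1,0.1,0.1],[0.0,0.0605,0.0003,-0.0009,0.1,0.1,0.1],[0.0,0.0605,0.0003,-0.0009,0.1,0.1,0.1]]}}

```text
t: 9.7
tool_pos: [517.0, -220.1, 81.3]
tcp_rot: [0.03, 0.706, -0.029, 0.707]
contact_force: [0.2, 0.5, -2.1]
gripper_width: 0.114
```

Run:
```python
from h import *
s=status.observe();print(np.round(s["tool_pos"],1),np.round(s["contact_force"],1))
```

```text
[ 517.  -220.1   81.3] [ 0.2  0.5 -2.1]
```

Emit:
{"fn": "servo_tool", "kwargs": {"rows": [[0.0,0.001,0,0,0,0,0],[0.045,0.001,0,0,0,0,0],[0.045,0.001,0,0,0,0,0],[0.045,0.0,0,0,0,0,0],[0.045,-0.03,0,0,0,0,0],[0.045,-0.065,0,0,0,0,0],[0.045,-0.07,-0.03,0,0,0,0],[0.045,-0.07,-0.065,0,0,0,0],[0.045,-0.065,-0.065,0,0,0,0],[0.045,-0.065,-0.065,0,0,0,0]]}}

```text
t: 10.95
tool_pos: [511.4, -284.5, 145.7]
tcp_rot: [0.03, 0.707, -0.029, 0.706]
contact_force: [0.5, -0.6, 0.4]
gripper_width: 0.528
```

```bash
python3 look.py scene n2 200 120 320 220 6
python3 - <<'E'
from h import *
L=leafR("stand");G=np.array([517.0,-220.1,79.9])+L@[0,-65,0]; print(G)
rows([G],toolR(L))
E
```

```text
11.0 [ 511.6 -284.3  146.1] [-0.7  0.2  0.3] 0.526618510604907
[ 511.67597115 -284.88159242   79.9       ]
shift [0.0662, -0.0007, 0.0002] turn [-0.0, -0.0, -0.1]
```

View pics/scene_n2.png

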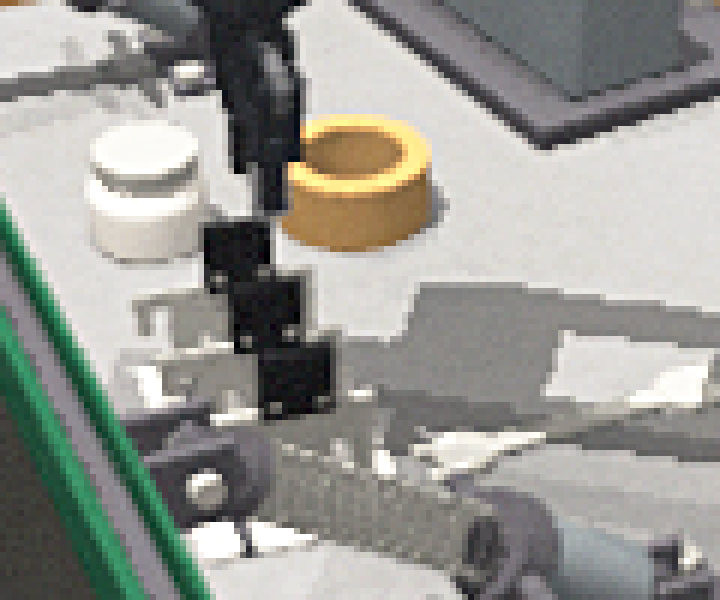

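Leaf 1 is back in its slot, with its grip at (297,380), the same pixel as at the start. I'm grasping leaf 2.

Emit:
{"fn": "servo_tool", "kwargs": {"rows": [[0.045,0.025,-0.0007,0.0002,0,0,0],[0.045,0.05,-0.0007,0.0002,0,0,0],[0.045,0.0655,-0.0007,0.0002,0,0,0],[0.045,0.0655,-0.0007,0.0002,0,0,0],[0.0,0.0655,-0.0007,0.0002,0,0,0],[0.0,0.0655,-0.0007,0.0002,0,0,0],[0.0,0.0655,-0.0007,0.0002,0,0,0],[0.0,0.0655,-0.0007,0.0002,0,0,0]]}}

```text
t: 12.0
tool_pos: [512.2, -285.3, 81.6]
tcp_rot: [0.029, 0.706, -0.029, 0.707]
contact_force: [-0.6, -0.3, 5.8]
gripper_width: 0.116
```

Run:
```python
from h import *
s=status.observe();print(s["t"],np.round(s["tool_pos"],2),np.round(s["contact_force"],1),s["gripper_width"]*85)
L=leafR("thread");C=np.array([539.7,-40.,140.]);
h=s["tool_pos"][2]-10;print("h",h)
rows([C+L@[1,0,h+d] for d in(40,24)],toolR(L))
```

```text
12.0 [ 512.17 -285.28   81.63] [-0.6 -0.3  5.8] 9.89667327768911
h 71.6346073840597
shift [-0.1525, 0.241, -0.0523] turn [-5.4, -32.9, 1.6]
shift [-0.139, 0.2418, -0.0436] turn [-5.4, -32.9, 1.6]
```

Emit:
{"fn": "servo_tool", "kwargs": {"rows": [[0.0,-0.02,0,0,0,0,0],[0.0,-0.07,0,0,0,0,0],[0.0,-0.13,0,0,0,0,0],[0.0,-0.18,0.03,0,-1,0,0.2],[0.0,-0.2,0.09,-0.01,-2,-8,0.5],[0.0,-0.2,0.15,-0.03,-3,-18,1],[0.0,-0.18,0.21,-0.05,-4,-28,1.4],[0.0,-0.1525,0.241,-0.0523,-5.4,-32.9,1.6],[0.0,-0.139,0.2418,-0.0436,-5.4,-32.9,1.6],[0.0,-0.139,0.2418,-0.0436,-5.4,-32.9,1.6],[0.0,-0.139,0.2418,-0.0436,-5.4,-32.9,1.6]]}}

```text
t: 13.38
tool_pos: [489.0, -41.4, 222.0]
tcp_rot: [-0.003, 0.477, 0.006, 0.879]
contact_force: [0.0, -0.4, -2.1]
gripper_width: 0.112
```

```bash
sed -i 's/69.9/71.6/' th.py; python3 th.py; python3 look.py scene h2 200 120 320 220 6
```

```text
13.375 tip in thread frame [ 2.22 -0.67 24.79] F [-1.1 -0.4 -1.8] ang err [-0.   -0.03 -0.01] w 9.5
13.425 [489.1 -41.5 221.9] [ 0.5 -0.8 -2.1] 0.10801684524553704
```

View pics/scene_h2.png

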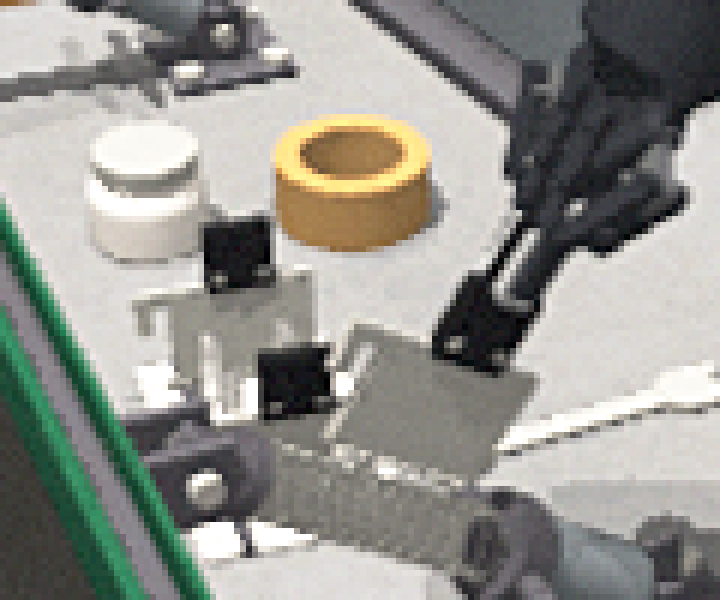

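Leaf 2 is now just above the thread, its teeth showing along (330,440) to (480,480). I'm lowering it.

Emit:
{"fn": "servo_tool", "kwargs": {"rows": [[0.0,0.002,0.0006,-0.0012,0,0,0],[0.0,0.004,0.0006,-0.0012,0,0,0],[0.0,0.0055,0.0006,-0.0012,0,0,0],[0.0,0.0065,0.0006,-0.0012,0,0,0]]}}

```text
t: 13.92
tool_pos: [491.7, -40.9, 215.7]
tcp_rot: [-0.003, 0.477, 0.006, 0.879]
contact_force: [0.6, -0.5, -1.9]
gripper_width: 0.11
```

```bash
python3 th.py
```

```text
13.925 tip in thread frame [ 0.97 -0.23 18.04] F [-0.5 -0.5 -1.9] ang err [ 0.02 -0.02 -0.01] w 9.37
```

Already at 18.0 with no contact, lower than leaf 1 ever reached. I'll continue down.

Emit:
{"fn": "servo_tool", "kwargs": {"rows": [[0.0,0.001,0,0,0,0,0],[0.0,0.002,0,0,0,0,0],[0.0,0.003,0,0,0,0,0]]}}

```text
t: 14.3
tool_pos: [493.3, -40.9, 213.1]
tcp_rot: [-0.003, 0.477, 0.006, 0.879]
contact_force: [-0.7, -0.8, -3.1]
gripper_width: 0.108
```

```bash
python3 th.py
```

```text
14.3 tip in thread frame [ 0.94 -0.22 14.98] F [-2.2 -0.7 -2.2] ang err [ 0.01 -0.02 -0.01] w 9.21
```

Emit:
{"fn": "servo_tool", "kwargs": {"rows": [[0.0,0.001,0,0,0,0,0],[0.0,0.002,0,0,0,0,0],[0.0,0.002,0,0,0,0,0]]}}

```text
t: 14.68
tool_pos: [494.4, -41.0, 212.5]
tcp_rot: [-0.004, 0.477, 0.006, 0.879]
contact_force: [-16.3, -0.1, 10.5]
gripper_width: 0.113
```

```bash
python3 th.py; python3 look.py scene f2 200 120 320 220 6
```

```text
14.675 tip in thread frame [ 1.59 -0.38 13.88] F [-8.   0.2 17.7] ang err [-0.03 -0.07 -0.05] w 9.64
14.725 [494.4 -41.  212.5] [-17.8  -1.3  11.7] 0.10949018925665267
```

View pics/scene_f2.png

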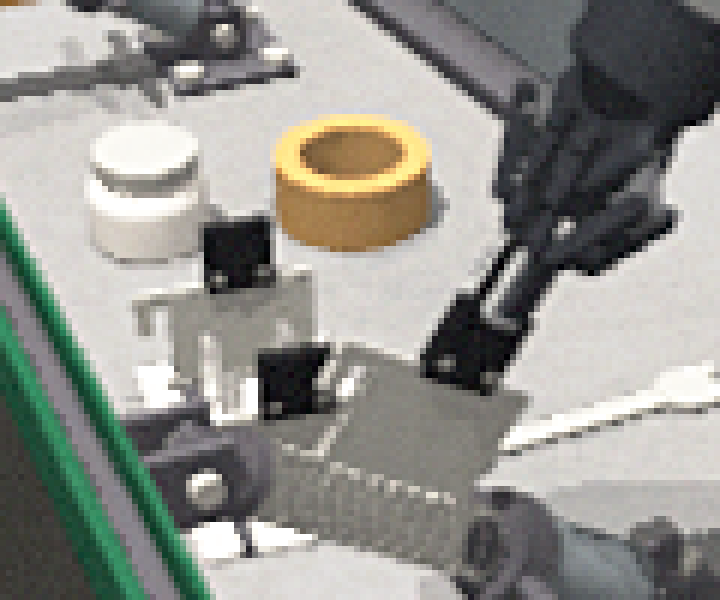

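The leaf dropped to radius 13.9, and a 12-pitch root is 14. The image shows its teeth sunk in the thread along (330,455) to (455,500). A small nudge and press will confirm it's fully seated.

Emit:
{"fn": "servo_tool", "kwargs": {"rows": [[0.0,0.001,0.0003,-0.001,0,0,0],[0.0,0.001,0.0003,-0.001,0,0,0],[0.0,0.001,0.0003,-0.001,0,0,0]]}}

```text
t: 15.1
tool_pos: [494.2, -40.8, 212.2]
tcp_rot: [-0.004, 0.476, 0.006, 0.879]
contact_force: [-15.6, 0.2, 11.9]
gripper_width: 0.11
```

```bash
python3 th.py
python3 - <<'E'
from h import *
s=status.observe()
# rail: leaf origin target in conveyor frame
L=leafR("rail")
# middle brace along rail: y of thread ~ -40 at x 540 ; project to face
u=L[:,0];v=L[:,1]
y0=-40.0+ (663.5-540)*TH
O=np.array([662.9-.01429*y0,y0,0]); print("conv origin",O)
lip=O+L@[0,-160,0];print("lip face pt",lip)
h=71.6
T0=O+L@[-49,-160,175+h]
rows([T0+[-0,0,60]-L[:,0]*60,T0+[0,0,60],T0],toolR(L))
print(T0)
E
```

```text
15.1 tip in thread frame [ 1.33 -0.3  13.79] F [-6.6  0.4 18.5] ang err [-0.06 -0.14 -0.09] w 9.38
conv origin [663.44636315 -38.23395      0.        ]
lip face pt [ 665.73428517 -198.21759108    0.        ]
shift [-0.0458, -0.16, 0.1019] turn [0.0, 33.1, 0.1]
shift [-0.013, -0.16, 0.1522] turn [0.0, 33.1, 0.1]
shift [0.0372, -0.1599, 0.1194] turn [0.0, 33.1, 0.1]
[ 616.73929509 -198.9182672   246.6       ]
```

Seated firmly: 18 N at radius 13.8, with no further drop. This is the leaf. Next I retract and carry it to the rail at -160 mm.

Emit:
{"fn": "servo_tool", "kwargs": {"rows": [[0.0,-0.02,0,0,0,0,0],[0.0,-0.05,-0.01,0,0,3,0],[0.0,-0.08,-0.05,0.03,0,12,0],[0.0,-0.07,-0.1,0.07,0,22,0],[0.0,-0.0458,-0.16,0.1019,0,33.1,0.1],[0.0,-0.0458,-0.16,0.1019,0,33.1,0.1],[0.0,-0.0458,-0.16,0.1019,0,33.1,0.1],[0.0,-0.0458,-0.16,0.1019,0,33.1,0.1]]}}

```text
t: 16.1
tool_pos: [557.2, -199.9, 305.5]
tcp_rot: [-0.005, 0.707, 0.006, 0.707]
contact_force: [-0.7, 0.2, -3.0]
gripper_width: 0.114
```

```bash
python3 look.py scene r1 180 110 300 210 6; python3 look.py top r1 250 110 350 200 7
```

```text
16.15 [ 556.7 -199.4  306.7] [-0.2 -0.1 -1.8] 0.11411709567251054
16.2 [ 556.3 -199.1  307.5] [-0.4  0.5 -1.4] 0.11210911196523396
```

View pics/scene_r1.png

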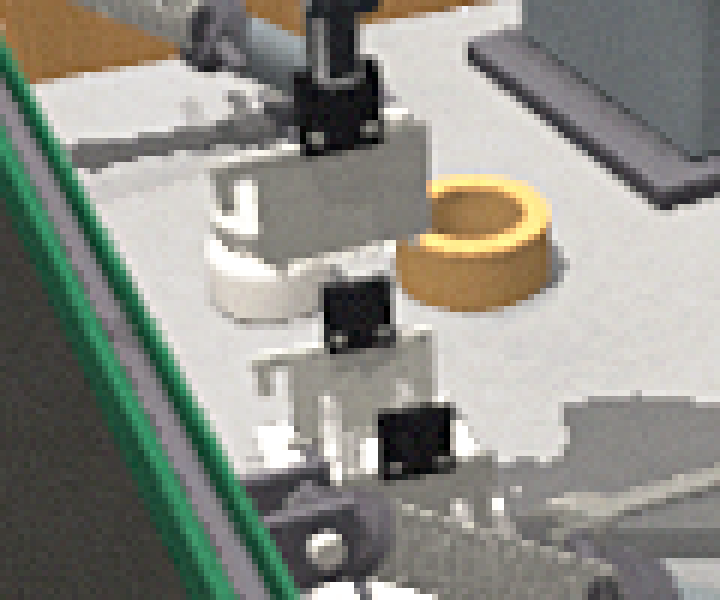

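View pics/top_r1.png

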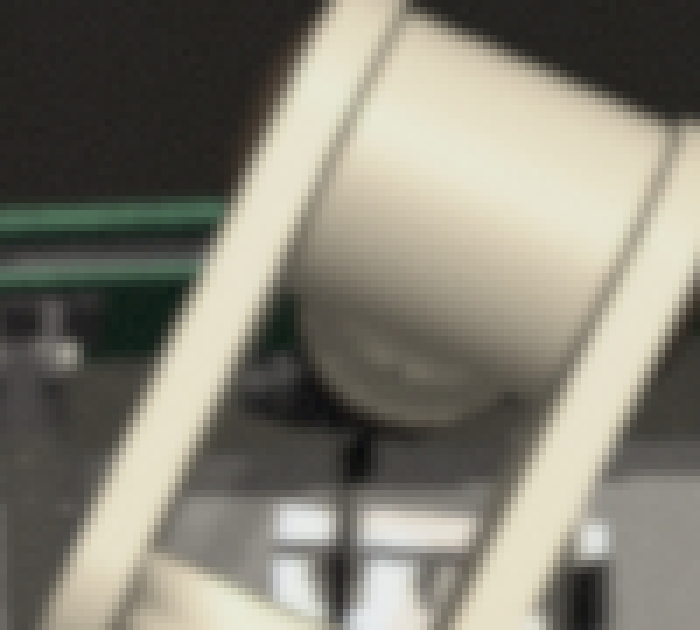

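Run:
```python
from h import *
s=dict(np.load("scene_r1.npz"));W=cloud(s);P=s["pixels"].astype(int)
st=status.observe();p=np.array(st["tool_pos"]);print(p.round(1))
L=leafR("rail");O=np.array([663.45,-38.2,0])
Q=(W-O)@L   # conveyor frame
q0=(p-O)@L;print("tool conv",q0.round(1))
m=(abs(Q[...,1]-q0[1])<14)&(Q[...,0]<-20)&(Q[...,2]>215)&(Q[...,2]<320)
v,u=np.nonzero(m);print(len(v),u.min(),u.max(),v.min(),v.max())
q=Q[m]-[q0[0],q0[1],q0[2]]
print("rel tool: x",np.percentile(q[:,0],[0,1,3,97,99,100]).round(1),"z",np.percentile(q[:,2],[0,2,98,100]).round(1),"y",np.median(q[:,1]).round(1))
# bill
for z in np.arange(-40,5,4):
    k=q[abs(q[:,2]-z)<2]; 
    xs=np.sort(k[:,0]); print(z,len(k),xs[-8:].round(1) )
# lip
m=(Q[...,0]>-8)&(Q[...,0]<45)&(Q[...,2]>200)&(Q[...,2]<250)&(abs(Q[...,1]+160)<25)
q=Q[m];
for z in range(206,250,3):
    k=q[abs(q[:,2]-z)<1.5]; print(z,len(k),np.sort(k[:,0]).round(0)[:60:3].tolist())
```

```text
[ 556.3 -199.1  307.5]
tool conv [-109.4 -159.4  307.5]
689 215 251 127 155
rel tool: x [-48.  -47.  -44.4  59.8  63.6  67. ] z [-75.9 -69.9   9.6  12. ] y 2.2
-40 30 [21.5 22.2 25.2 27.6 34.8 36.9 40.5 44.7]
-36 34 [24.4 28.1 30.8 32.3 33.9 34.7 40.9 43.8]
-32 35 [38.2 41.  42.9 43.7 58.7 59.  61.9 63.6]
-28 38 [35.7 37.5 39.9 40.4 42.1 55.8 56.2 61.9]
-24 40 [40.  43.1 55.8 57.9 59.  61.  61.8 64.3]
-20 40 [37.  39.4 41.4 55.6 58.3 60.3 63.2 64.5]
-16 43 [39.1 43.4 48.3 50.8 55.1 57.2 61.2 64.3]
-12 36 [48.4 54.6 56.6 57.5 60.7 63.3 65.3 65.7]
-8 46 [47.7 51.1 51.6 54.1 54.9 56.6 60.3 63.4]
-4 44 [50.7 53.2 56.2 59.5 60.2 61.4 63.6 67. ]
0 16 [ 4.6  5.5  7.3 10.7 13.9 17.9 18.6 19.8]
4 17 [-2.2  2.2  3.9  7.5 10.9 14.  16.3 19.9]
206 3 [32.0]
209 28 [3.0, 4.0, 6.0, 7.0, 9.0, 10.0, 12.0, 13.0, 15.0, 33.0]
212 16 [2.0, 4.0, 8.0, 10.0, 15.0, 32.0]
215 9 [2.0, 32.0, 41.0]
218 26 [2.0, 3.0, 33.0, 39.0, 39.0, 40.0, 41.0, 43.0, 44.0]
221 2 [2.0]
224 7 [2.0, 32.0, 33.0]
227 4 [2.0, 32.0]
230 5 [2.0, 33.0]
233 15 [-3.0, -1.0, 0.0, 3.0, 32.0]
236 10 [-2.0, 1.0, 2.0, 32.0]
239 8 [24.0, 26.0, 32.0]
242 18 [25.0, 26.0, 28.0, 29.0, 30.0, 32.0]
245 0 []
248 0 []
```

The hook is measured at the expected offsets from the tool: plate from -47 to bill at +65, teeth at -72. The scene camera puts the lip about 2 mm nearer than the top camera does, so I'm splitting the difference and aiming the throat at tool conveyor-x = -50.

Emit:
{"fn": "servo_tool", "kwargs": {"rows": [[0.0,0.0,0,0.03,0,0,0],[0.0,0.0,0,0.0594,0,0,0],[0.0,0.0,0,0.0594,0,0,0],[0.0,0.02,0,0.0594,0,0,0],[0.0,0.036,0,0.0594,0,0,0],[0.0,0.036,0,0.0594,0,0,0],[0.0,0.036,0,0.0594,0,0,0]]}}

```text
t: 17.08
tool_pos: [615.6, -198.2, 272.8]
tcp_rot: [-0.006, 0.706, 0.005, 0.708]
contact_force: [-1.0, -0.8, -2.2]
gripper_width: 0.109
```

```bash
cat > rl.py <<'E'
from h import *
L=leafR("rail");O=np.array([663.45,-38.2,0]);s=status.observe()
Rt=R.from_quat(s["tcp_rot"]).as_matrix()
print(s["t"],"tool conv",((np.array(s["tool_pos"])-O)@L).round(2),"F",(np.array(s["contact_force"])@L).round(1),"ang",R.from_matrix(toolR(L).T@Rt).as_rotvec(degrees=True).round(2))
E
python3 rl.py; python3 look.py scene r2 180 110 280 200 7
```

```text
17.075 tool conv [ -50.12 -159.32  272.79] F [-1.  -0.8 -2.2] ang [-0.05 -0.23 -0.07]
17.125 [ 615.8 -198.3  272.8] [-0.8 -0.4 -2.3] 0.11218626509067649
```

View pics/scene_r2.png

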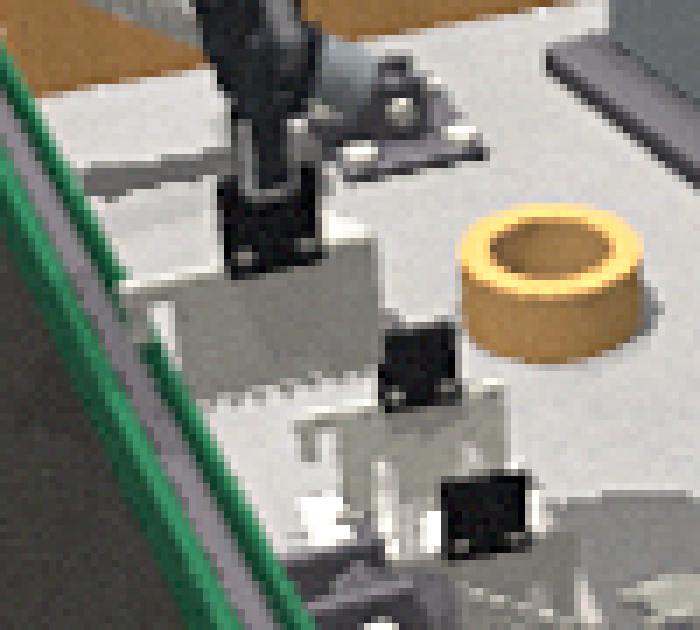

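The bill at (140,325) hangs over the groove just behind the green lip. Lowering in steps.

Emit:
{"fn": "servo_tool", "kwargs": {"rows": [[0.0,0.004,0,0,0,0.2,0],[0.0,0.008,0,0,0,0.2,0],[0.0,0.012,0,0,0,0.2,0],[0.0,0.014,0,0,0,0.2,0],[0.0,0.014,0,0,0,0.2,0]]}}

```text
t: 17.75
tool_pos: [615.8, -198.3, 258.6]
tcp_rot: [-0.006, 0.707, 0.005, 0.707]
contact_force: [0.6, 0.6, -2.8]
gripper_width: 0.108
```

```bash
python3 rl.py; python3 look.py scene r3 180 110 280 200 7
```

```text
17.75 tool conv [ -49.94 -159.37  258.6 ] F [ 0.6  0.6 -2.8] ang [-0.05 -0.02 -0.07]
17.8 [ 615.8 -198.3  258.7] [-0.2  1.5 -1.9] 0.11058021177742247
```

View pics/scene_r3.png

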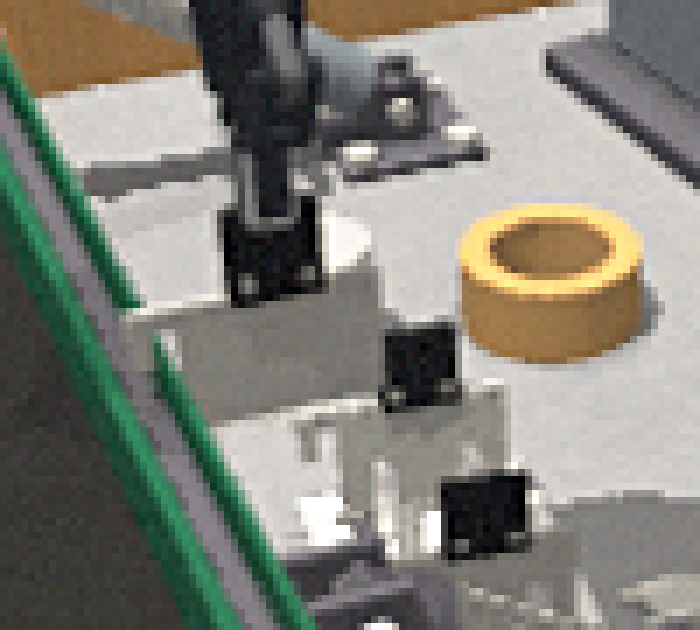

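The bill at (140,350) is behind the lip, in the groove, with no contact force. Lowering the rest of the way.

Emit:
{"fn": "servo_tool", "kwargs": {"rows": [[0.0,0.004,0,0,0,0,0],[0.0,0.008,0,0,0,0,0],[0.0,0.0105,0,0,0,0,0],[0.0,0.0115,0,0,0,0,0]]}}

```text
t: 18.3
tool_pos: [615.8, -198.3, 247.0]
tcp_rot: [-0.006, 0.707, 0.005, 0.707]
contact_force: [-0.0, -0.5, -1.9]
gripper_width: 0.11
```

```bash
python3 rl.py
```

```text
18.3 tool conv [ -49.95 -159.39  247.01] F [-0.1 -0.5 -1.9] ang [-0.05 -0.01 -0.07]
```

Emit:
{"fn": "servo_tool", "kwargs": {"rows": [[0.0,0.001,0,0,0,0,0],[0.0,0.002,0,0,0,0,0],[0.0,0.002,0,0,0,0,0]]}}

```text
t: 18.68
tool_pos: [615.7, -198.4, 245.6]
tcp_rot: [-0.006, 0.707, 0.005, 0.707]
contact_force: [-4.7, 0.1, 5.4]
gripper_width: 0.112
```

```bash
python3 rl.py
```

```text
18.675 tool conv [ -50.05 -159.5   245.62] F [-4.7  0.2  5.4] ang [-0.04 -0.04 -0.09]
```

It's seated on the lip, with the force flipping from -2 to +5.4 N. I'll slide it toward the rail so it doesn't drop and swing when released.

Emit:
{"fn": "servo_tool", "kwargs": {"rows": [[0.0,0.0,0,0.001,0,0,0],[0.0,0.0,0,0.002,0,0,0],[0.0,0.0,0,0.003,0,0,0]]}}

```text
t: 19.05
tool_pos: [618.7, -198.4, 245.9]
tcp_rot: [-0.006, 0.707, 0.005, 0.707]
contact_force: [-7.5, -0.1, 7.8]
gripper_width: 0.111
```

```bash
python3 rl.py
```

```text
19.05 tool conv [ -47.07 -159.56  245.87] F [-7.5 -0.   7.8] ang [-0.04 -0.04 -0.1 ]
```

Emit:
{"fn": "servo_tool", "kwargs": {"rows": [[0.02,0,0,0,0,0,0],[0.035,0,0,0,0,0,0],[0.045,0,0,0,0,0,0],[0.045,0,0,0,0,0,0],[0.045,-0.02,0,0,0,0,0],[0.045,-0.05,0,0,0,0,0],[0.045,-0.09,0,-0.02,0,0,0],[0.045,-0.12,0,-0.08,0,0,0],[0.045,-0.12,0,-0.14,0,0,0],[0.045,-0.12,0,-0.2,0,0,0],[0.045,-0.12,0,-0.26,0,0,0],[0.045,-0.12,0,-0.26,0,0,0]]}}

```text
t: 20.55
tool_pos: [356.0, -201.9, 367.2]
tcp_rot: [-0.006, 0.706, 0.003, 0.708]
contact_force: [1.0, -0.6, 0.2]
gripper_width: 0.529
```

```bash
python3 look.py scene e1 180 110 300 210 6; python3 look.py top e1 230 110 340 220 6
python3 - <<'E'
from h import *
L=leafR("rail");O=np.array([662.0,-38.2,0])
s=dict(np.load("scene_e1.npz"));Q=(cloud(s)-O)@L
m=(abs(Q[...,1]+159)<12)&(Q[...,0]<25)&(Q[...,0]>-130)&(Q[...,2]>150)
q=Q[m];print(len(q),np.percentile(q,[1,50,99],0).round(1))
E
```

```text
20.6 [ 357.6 -202.1  366.7] [-0.2 -0.8 -0. ] 0.5254865606340707
20.65 [ 358.5 -202.2  366.2] [ 0.5 -0.2  0.2] 0.5259950883024243
751 [[ -95.2 -162.4  170.1]
 [ -50.  -156.   222.1]
 [  13.2 -149.4  278.4]]
```

View pics/scene_e1.png

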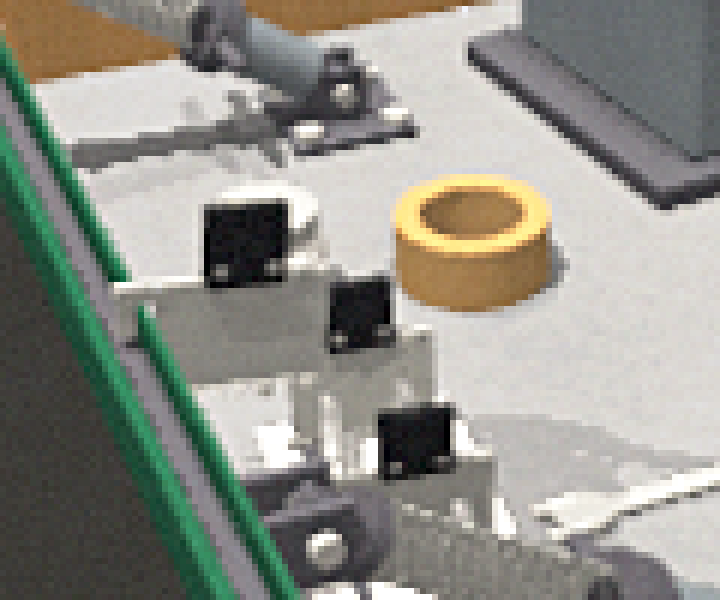

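View pics/top_e1.png

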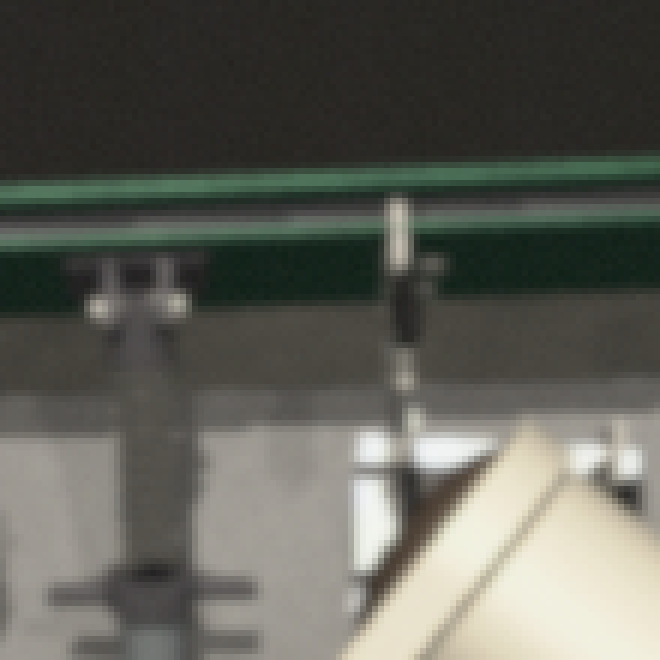

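The picture shows the leaf hanging on the lip with its bill behind it at (125,310), and both other leaves in the stand at (362,315) and (417,440). One last steadiness check before handing in.

Emit:
{"fn": "servo_tool", "kwargs": {"rows": [[0.045,0,0,0,0,0,0],[0.045,0,0,0,0,0,0],[0.045,0,0,0,0,0,0],[0.045,0,0,0,0,0,0]]}}

```text
t: 21.15
tool_pos: [358.7, -202.2, 366.0]
tcp_rot: [-0.006, 0.706, 0.004, 0.708]
contact_force: [-0.4, -0.9, 0.3]
gripper_width: 0.528
```

Run:
```python
from h import *
from cell import camera,order
a=dict(np.load("scene0.npz"));e=dict(np.load("scene_e1.npz"));c=camera("scene")
d=np.abs(c["pixels"].astype(int)-e["pixels"].astype(int)).max(-1)[140:190,190:260];print("change since release: px>60:",(d>60).sum())
for n,k in(("start",a),("end",c)):
    W=cloud(k);P=k["pixels"].astype(int)
    for yc in(-217,-345):
        g=(P.max(-1)<75)&(W[...,2]>82)&(W[...,2]<130)&(abs(W[...,1]-yc)<25)&(abs(W[...,0]-515)<50)
        v,u=np.nonzero(g);print(n,yc,len(v),u.mean().round(2),v.mean().round(2),W[g].mean(0).round(1))
d=np.abs(c["pixels"].astype(int)-a["pixels"].astype(int)).max(-1)
cv2.imwrite("pics/diff.png",np.clip(d*2,0,255).astype(np.uint8))
cv2.imwrite("pics/end.png",cv2.resize(c["pixels"][:,:,::-1],(800,600)))
print(status.observe()["t"])
```

```text
change since release: px>60: 0
start -217 118 248.41 181.14 [ 517.7 -215.4  104. ]
start -345 94 239.26 161.69 [ 507.1 -344.7  103.7]
end -217 112 248.54 182.61 [ 519.4 -209.3  102.3]
end -345 89 239.47 160.99 [ 504.4 -350.4  102.8]
21.2
```

View pics/end.png

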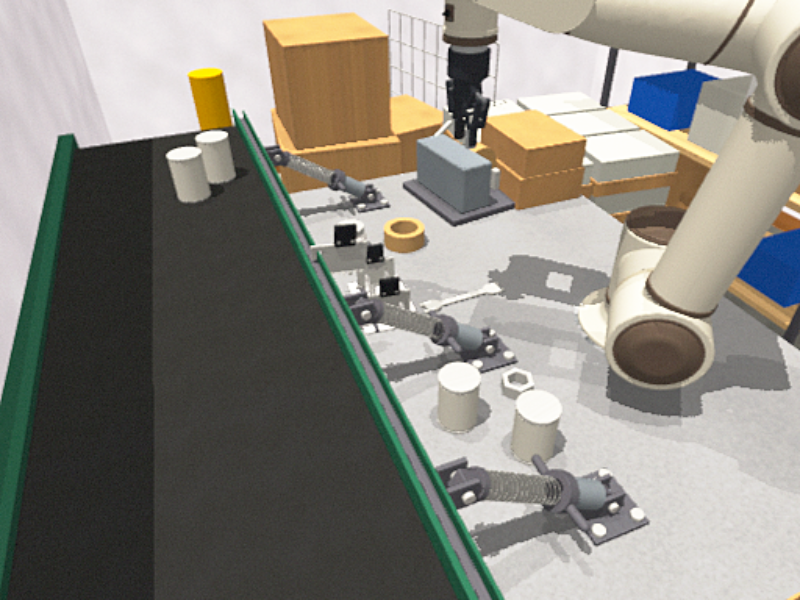

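Run:
```python
from h import *
from cell import camera
a=dict(np.load("scene0.npz"));p=dict(np.load("scene_n2.npz"));c=camera("scene");np.savez("scene_z.npz",**c)
for n,k in(("start",a),("after1",p),("end",c)):
    W=cloud(k);P=k["pixels"].astype(int)
    for yc in(-217,-281,-348):
        g=(P.max(-1)<75)&(W[...,2]>70)&(W[...,2]<130)&(abs(W[...,1]-yc)<25)&(abs(W[...,0]-515)<50)
        g=cv2.erode(g.astype(np.uint8),np.ones((3,3)))>0
        if g.sum()<10: print(n,yc,"none");continue
        q=W[g];A=np.c_[q[:,0]-513,q[:,2]-100,np.ones(len(q))];f=np.linalg.lstsq(A,q[:,1],rcond=None)[0]
        v,u=np.nonzero(g);print(n,yc,len(q),"face y at z100 %.1f lean dy/dz %.3f dy/dx %.3f"%(f[2],f[1],f[0]),u.min(),u.max(),v.min(),v.max())
t=camera("top");crop(t,260,140,360,230,"pics/tz.png",8)
crop(c,220,140,280,205,"pics/sz.png",9)
```

```text
start -217 75 face y at z100 -214.7 lean dy/dz 0.024 dy/dx -0.049 244 253 178 187
start -281 58 face y at z100 -280.3 lean dy/dz 0.056 dy/dx -0.066 239 248 167 175
start -348 52 face y at z100 -344.5 lean dy/dz -0.001 dy/dx -0.019 235 243 159 165
after1 -217 80 face y at z100 -208.3 lean dy/dz 0.081 dy/dx -0.101 244 254 178 187
after1 -281 46 face y at z100 -280.5 lean dy/dz 0.049 dy/dx -0.161 239 248 167 176
after1 -348 57 face y at z100 -350.6 lean dy/dz -0.024 dy/dx -0.101 235 243 158 165
end -217 72 face y at z100 -208.4 lean dy/dz 0.057 dy/dx -0.056 244 253 179 188
end -281 none
end -348 52 face y at z100 -350.5 lean dy/dz -0.048 dy/dx -0.101 236 243 158 166
```

View pics/sz.png

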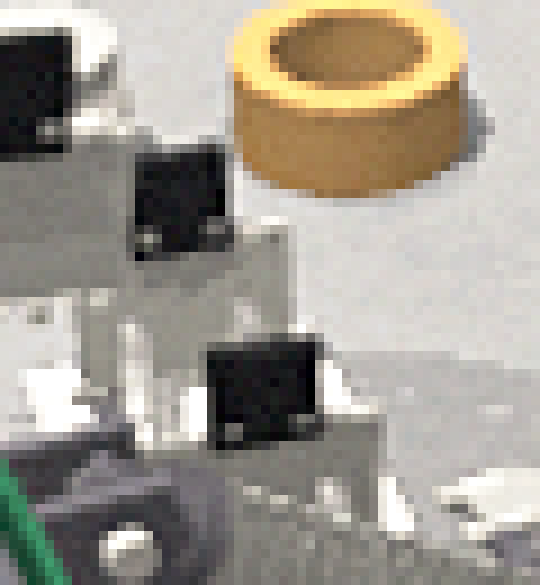

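View pics/tz.png

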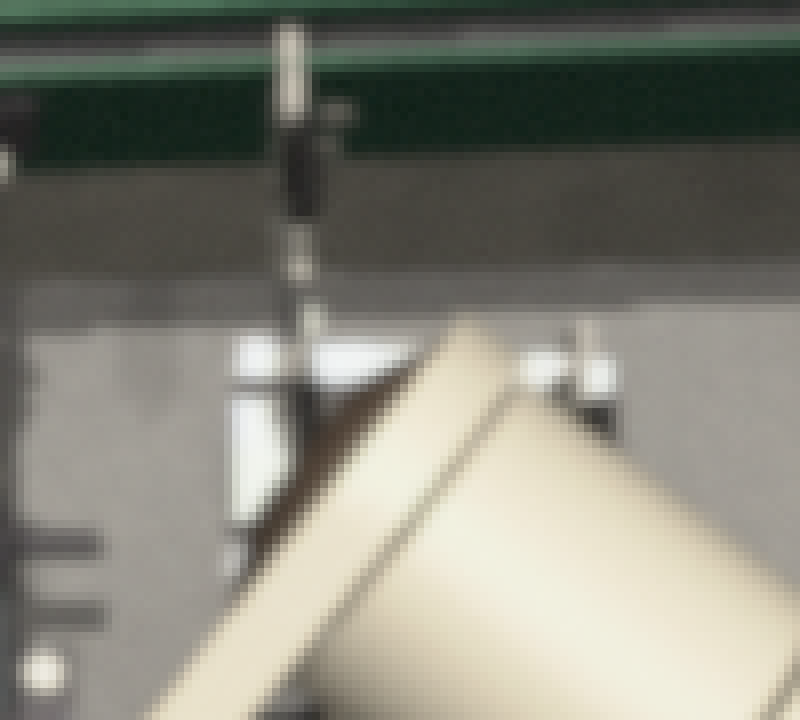

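Run:
```python
from cell import order,status
print(status.observe()["t"]); print(order.finish_job())
```

```text
21.3
the job is handed in; nothing more can be done
None
```

I found the leaf that fits the middle brace, hung it on the near rail, and handed the job in at 21.3 s.

- **First leaf tried (slot nearest the brace):** it rode on the thread crests, with its tip at radius 19.3–21 mm over about 10 mm of sliding and no drop. I put it back in its slot.
- **Second leaf (middle slot):** it dropped to radius 13.8–13.9 mm and stayed there under about 18 N. The root of a 12 mm thread is at 14 mm, so the pitch is 12.
- **Hanging:** I lifted that leaf over the lip 160 mm along -y from the brace, lowered it until it sat on the lip, and let go.

**Last checks:**
- The hook's bill is behind the lip, and nothing around the hung leaf moved in the half second after release.
- The other two leaves are in their slots, but both lean about 3° sideways. One of them I never touched. I take this to be slot play.
- By eye, the other things on the bench look unmoved.
- The two cameras disagreed by about 2 mm on where the lip is. I aimed between them and the hook went over without touching.
- The highest contact force in my readings was about 42 N, when the first leaf met the thread crests. It was pressing through the gripped leaf, not the arm or the gripper's body.

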